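# Tighten the cover screws in cross order

## Task

Take the orange-handled slotted wrench out of the blue tray and use it to tighten the four brass bar-headed screws on the round housing's cover clockwise, in cross order and in two passes: first one screw and the one opposite it to the yellow half-way tick, then the other opposite pair to theirs; then again, one opposite pair after the other, fully home to the green tick. Turn the screws only with the wrench, keeping the gripper off the housing, then stand the wrench upright in its tray, let go, and leave everything else on the bench where it is.

Things in the scene. Friction and masses are not known exactly. Their poses are not given: they have to be found in the camera images.
- housing: round light-metal housing fixed to the bench, 172 mm across its dark cover (180 over the foot), cover top 46 mm up, a capped port 30 mm across standing 14 mm above its middle. Origin: centre of the underside; z up, x towards the black cable gland on its far side (within 0.5 rad of world +x). Cover screws, clockwise, at (x, y): a (38, 38), b (38, -38), c (-38, -38), d (-38, 38) mm
- wrench: slotted bar-head wrench, 108 mm tall, about 160 g, standing in the tray. Origin: centre of its foot; z up its axis, x along the slot. Steel fork below: two prongs 34 mm long in x, 18 mm deep, with a slot 12 mm wide between, open at both ends and below (32 mm wide outside in y); then a collar 35 mm across to z = 34 mm and a stem 14 mm across up to the handle
- handle (a point): centre of the wrench's flat orange handle, 83 mm up the wrench's axis, same axes: 42 mm in x, 18 mm in y (grip it across y), from 58 to 108 mm above the foot. Its wide faces are parallel to the slot; turned half round it is the same
- tray: blue square tool tray, 80 x 80 mm outside, rim 14 mm high and 4 mm thick (72 mm inside), fixed to the bench. Origin: centre of its underside, on the bench. Round the work: a black hot-air handpiece in its holder, about 0.25 m tall, at world (0.56, 0.14), and instrument cases along the back from x = 0.65
- tray_floor (a point): centre of the tray's inner floor, on its surface, 4 mm above the bench
- bar_a (a point): centre of the top face of screw a's brass bar, on the screw's vertical axis, 63 mm above the bench; far left (+x, +y) of the housing's own frame. x runs along the bar to its red-marked end and turns with the screw. Bar 28 mm long, 7 wide, 13 tall, on a steel washer 24 mm across and 4 mm thick
- screw_a (a joint): turn of screw a (across the cover from c), rad, growing as it is tightened, clockwise from above: 0 = loose (red bar end at the white tick, +0.6 rad from the housing's x), 0.6 = half way (yellow tick, along x), 1.2 = tight on a hard stop (green tick, -0.6 rad). Starts at 0 to 0.2; takes about 0.06 N m; stays where left. The fork has about 0.18 rad of play either way on the bar
- bar_b (a point): centre of the top face of screw b's brass bar, on the screw's vertical axis, 63 mm above the bench; far right (+x, -y) of the housing's own frame. x runs along the bar to its red-marked end and turns with the screw. Bar 28 mm long, 7 wide, 13 tall, on a steel washer 24 mm across and 4 mm thick
- screw_b (a joint): turn of screw b (across the cover from d), rad, growing as it is tightened, clockwise from above: 0 = loose (red bar end at the white tick, +0.6 rad from the housing's x), 0.6 = half way (yellow tick, along x), 1.2 = tight on a hard stop (green tick, -0.6 rad). Starts at 0 to 0.2; takes about 0.06 N m; stays where left. The fork has about 0.18 rad of play either way on the bar
- bar_c (a point): centre of the top face of screw c's brass bar, on the screw's vertical axis, 63 mm above the bench; near right (-x, -y) of the housing's own frame. x runs along the bar to its red-marked end and turns with the screw. Bar 28 mm long, 7 wide, 13 tall, on a steel washer 24 mm across and 4 mm thick
- screw_c (a joint): turn of screw c (across the cover from a), rad, growing as it is tightened, clockwise from above: 0 = loose (red bar end at the white tick, +0.6 rad from the housing's x), 0.6 = half way (yellow tick, along x), 1.2 = tight on a hard stop (green tick, -0.6 rad). Starts at 0 to 0.2; takes about 0.06 N m; stays where left. The fork has about 0.18 rad of play either way on the bar
- bar_d (a point): centre of the top face of screw d's brass bar, on the screw's vertical axis, 63 mm above the bench; near left (-x, +y) of the housing's own frame. x runs along the bar to its red-marked end and turns with the screw. Bar 28 mm long, 7 wide, 13 tall, on a steel washer 24 mm across and 4 mm thick
- screw_d (a joint): turn of screw d (across the cover from b), rad, growing as it is tightened, clockwise from above: 0 = loose (red bar end at the white tick, +0.6 rad from the housing's x), 0.6 = half way (yellow tick, along x), 1.2 = tight on a hard stop (green tick, -0.6 rad). Starts at 0 to 0.2; takes about 0.06 N m; stays where left. The fork has about 0.18 rad of play either way on the bar
- flux_tin: round tin with a red lid, 47 mm across, 21 mm tall, a bystander lying on the bench; origin at the centre of its underside
- side_cutters: red-handled side cutters, 45x121x12 mm, a bystander lying on the bench; origin at the centre of its underside
- syringe_green: green syringe, 24x88x17 mm, a bystander lying on the bench; origin at the centre of its underside
- wick_reel: small yellow reel, 42 mm across, 12 mm tall, a bystander lying on the bench; origin at the centre of its underside
- marker_pen: marker pen, 10x126x10 mm, a bystander lying on the bench; origin at the centre of its underside
Things that resemble listed ones, but are neither listed nor needed, are in the scene too. Several things look just like the wrench: the one meant starts nearest to the robot's base.

How it is judged:
By the outcome, as a careful person would: the job done as asked, in the order asked, and still so for the second after the job is handed in, with the robot touching nothing.
It also fails if it takes over 72 s, if anything falls off the work surface, if the arm or the gripper's body presses on something with over 40 N, if the wrist force passes 120 N, or if a joint passes its speed limit or range.

## Robot

A 6-joint arm with a two-finger parallel gripper is mounted at the origin on a cart in front of the work surface, level with it; the furniture and walls round the work are solid. World frame = base frame: x ahead of the robot, y to its left, z up, the work surface at z = 0. Lengths are in m, angles in rad, forces in N, time in s.
With the tool pointing down it reaches from about 0.4 to 0.825 m from the base axis. Payload 7 kg.
Tool frame: the origin (TCP) lies midway between the tips of the shut fingers; the grasp point (between the pads) lies 19 mm behind it; z points along the fingers, y is the line along which they close (so a half turn about z gives the same grasp; the last joint's range is limited). The gripper opens to 88 mm and grips with 3 to 60 N. Pads are 19 mm wide; open, the fingers measure 130 mm over their backs; the gripper's body (78 mm by 193 mm) begins 47 mm behind the grasp point.
Start: joints at [1.631, 0.359, 0.012, 0, -1.224, -0.288], TCP at [0.152, 0.658, 0.191] pointing down, gripper open.
Joint ranges: [-3.07, 3.07], [-1.43, 2.12], [-1.02, 1.25], [-3.03, 1.67], [-3.05, -0], [-3.03, 3.03]. Speed limits (rad/s): [2.39, 2.39, 3.01, 3.14, 3.14, 3.14].

## Interface

Orientations are given as [roll, pitch, yaw] about the fixed x, y, z axes, in that order (R = Rz(yaw) Ry(pitch) Rx(roll)).
In Python, from station import get_state, grab_frame, calibration, job_done, boxes_of, regions_of, spot_point gives the robot as it stands. The module is installed in compiled form; this text tells all that it offers.
- The arm moves only by the tool arm_command, never from a script. Its argument "commands" is a list of rows, each an object of numbers: "tx", "ty", "tz": the shift along the tool's x, y, z each as a share of 25 cm, from -1 to 1; "twist": the turn about the tool's z as a share of 180 degrees, from -1 to 1. A call has exactly 8 rows; each row is the pose to reach, as a shift and turn from the pose commanded when the call began, along the tool's axes at that moment, turning the shorter way round; what a row does not reach only later rows make up. A row lasts 1/12 s, in which the tool goes at most 41.7 mm and 7.16 degrees, less where a joint would pass 70% of its speed; a pose out of reach is approached as far as the arm can. A call with a number of a shift or a turn outside -1 to 1 is refused whole. A call with a gripper value outside its range is refused whole. "claw" is the opening, from 0 (shut) to 1 (fully open), set as the call begins (left out, the last holds). The fingers move at their own pace and stop on an object; "grip_force" is the grip in N (left out, the last holds). Time passes only in rows, so rows that repeat a pose let the fingers close, or fill a call up. It gives the time, the measured TCP pose, the force, the opening and the grip force at its end, in the units of the state.
- get_state(): the state, without advancing time (a new reading comes with each control period).
- grab_frame(name): name is "scene" or "top"; returns the picture (480x640x3 uint8, red, green, blue); there is no depth.
- calibration(name): a dict with "camera_matrix" (3x3 intrinsics, pixels), "extrinsics" (4x4, takes a point from camera to world coordinates). Camera axes: x right, y down, z forward; pixel columns grow to the right and rows downward; lengths in m; the calibration is good to about 2 mm. A picture is of the moment at which its call begins. calibration takes no time and is no camera call.
- job_done(): hands the job in; it is judged then, once.
Trained networks look in the newest picture that a camera, given by its name, has taken for a name from the list of things; names that differ only in an ending like _2 or _b are one class to them, and where a whole thing is asked for, a point or a joint stands for the part that bears it (a point fixed in the world has none). Each returns a list of dicts, best first, with "score" (0 to 1); they miss things now and then, are a little off and sometimes report something else, mostly with a low value. They report only what shows in the picture. A call takes as long as a camera call. They do not tell look-alikes from the thing itself.
- boxes_of(query, camera): "rect" ([left, top, right, bottom] in pixels, round what is visible of it).
- regions_of(query, camera): "region" (480x640 bool, what is visible of it) and "rect" ([left, top, right, bottom] in pixels, round what is visible of it).
- spot_point(query, camera): "uv" ([column, row] in pixels: a listed point, or the origin of a listed thing).
The state is a dict: "t": time; "q": joint angles; "qd": joint speeds; "joint_efforts": joint torques, N m; "eef_pos": TCP position; "ee_rot": TCP orientation; "force": force on the tool from outside, world axes, zero at the start; "moment": the same for the moment, N m; "width": finger opening in m; "gripper_force": force on a finger pad.
Only numpy, scipy, OpenCV 4.12 (cv2) and the standard library are available. Lean on these libraries where they do the work, as an engineer would, in place of code of your own. Each camera call takes 0.05 s, during which the arm holds its last target. There are 200 camera calls.

## Working session

There is one attempt and no reset: what is moved stays moved. The work goes in short steps, Python scripts to look and compute and a tool call to move; the robot and the scene stay as the last step left them, time stands still between calls to the robot, and variables do not carry over. Pictures are saved under pics/ and viewed, at most 10 in all, crops included, and the job is handed in when it is done.

Besides the shell and the picture viewer there is one more tool, called after "Call:" as name([rows], argument=value, ...), one row to a line, values as JSON. arm_command: Moves the arm, as the interface text tells. Shift numbers are shares of 25 cm and turn numbers shares of 180 degrees, none past 1 either way. Its arguments: {"type":"object","properties":{"commands":{"type":"array"},"claw":{"type":"number"},"grip_force":{"type":"number"}},"required":["commands"]}

```bash
mkdir -p pics; cat > h.py <<'E'
import numpy as np, cv2
from station import *
def ray(uv,cam,z):
    c=calibration(cam);K=np.array(c["camera_matrix"]);T=np.array(c["extrinsics"])
    d=T[:3,:3]@np.linalg.solve(K,[uv[0],uv[1],1.]);o=T[:3,3]
    return (o+d*(z-o[2])/d[2])[:2]
def proj(p,cam):
    c=calibration(cam);K=np.array(c["camera_matrix"]);T=np.linalg.inv(np.array(c["extrinsics"]))
    v=K@(T[:3,:3]@np.asarray(p,float)+T[:3,3]);return v[:2]/v[2]
def save(n,im): cv2.imwrite(f"pics/{n}.png",cv2.cvtColor(im,cv2.COLOR_RGB2BGR))
E
python3 - <<'E'
from h import *
np.set_printoptions(precision=4,suppress=True)
s=get_state();print(s)
for c in("top","scene"):
    save(c+"0",grab_frame(c));print(c,np.array(calibration(c)["extrinsics"]),calibration(c)["camera_matrix"])
    for q,z in [("housing",0),("handle",.083),("wrench",.004),("tray",0),("tray_floor",.004),("bar_a",.063),("flux_tin",0),("side_cutters",0)]:
        for r in spot_point(q,c)[:5]: print(c,q,round(r["score"],2),np.array(r["uv"]),ray(r["uv"],c,z))
E
```

```text
{'t': 0.0, 'q': array([ 1.6311,  0.3594,  0.0111, -0.0003, -1.2241, -0.2881]), 'qd': array([-0.0011,  0.0002,  0.0007,  0.0002,  0.0008, -0.0003]), 'joint_efforts': array([  0.0001, -58.2704,  29.3071,   6.9974,   0.0072,  -0.0001]), 'eef_pos': array([0.1523, 0.657 , 0.1903]), 'ee_rot': array([ 3.14  , -0.0001, -0.2279]), 'force': array([-0.044 , -0.1632,  0.5892]), 'moment': array([-0.0233, -0.0327, -0.008 ]), 'gripper_force': 0.0, 'width': 0.08768645101539478}
top [[-0.0018 -0.9836  0.1806  0.3246]
 [-0.9992 -0.0055 -0.0402 -0.1238]
 [ 0.0406 -0.1805 -0.9827  0.9252]
 [ 0.      0.      0.      1.    ]] [[469.4411   0.     330.6633]
 [  0.     469.4411 238.0769]
 [  0.       0.       1.    ]]
top housing 0.95 [295.9 232.9] [ 0.5047 -0.092 ]
top handle 0.84 [394.5 190.9] [ 0.5697 -0.2779]
top handle 0.78 [438.  203.4] [ 0.5463 -0.3591]
top handle 0.58 [196.6 262.2] [0.4341 0.0817]
top handle 0.57 [405.  257.2] [ 0.4446 -0.2939]
top wrench 0.75 [384.8 201.7] [ 0.5697 -0.2719]
top wrench 0.63 [430.1 213.7] [ 0.5454 -0.364 ]
top wrench 0.57 [398.  265.4] [ 0.4394 -0.2953]
top tray 0.9 [
[... 761 characters left out ...]
scene handle 0.68 [402.1 311.6] [ 0.5441 -0.3611]
scene handle 0.58 [385.6 267.3] [ 0.5664 -0.2756]
scene wrench 0.89 [381. 292.] [ 0.5633 -0.2789]
scene wrench 0.77 [323.8 329. ] [ 0.4348 -0.2937]
scene wrench 0.71 [397.7 334.9] [ 0.5431 -0.3658]
scene wrench 0.39 [303.3 232. ] [ 0.5011 -0.0913]
scene tray 0.84 [330.1 327.2] [ 0.4473 -0.2943]
scene tray_floor 0.61 [332.3 325.3] [ 0.4515 -0.2946]
scene bar_a 0.55 [329.1 219.1] [ 0.5388 -0.1256]
scene bar_a 0.54 [293.2 238. ] [ 0.46   -0.1316]
scene bar_a 0.42 [275.8 207.6] [ 0.4633 -0.0534]
scene bar_a 0.4 [310.3 193.2] [ 0.5374 -0.0539]
scene flux_tin 0.87 [236.2 175.2] [0.4465 0.1092]
scene side_cutters 0.64 [255.2 285.7] [ 0.3669 -0.1538]
```

```bash
python3 - <<'E'
from h import *
t=cv2.imread("pics/top0.png");s=cv2.imread("pics/scene0.png")
a=cv2.resize(t[160:310,360:460],(400,600),interpolation=cv2.INTER_CUBIC)
b=cv2.resize(s[240:360,290:430],(400,343),interpolation=cv2.INTER_CUBIC)
o=np.zeros((600,800,3),np.uint8);o[:,:400]=a;o[:343,400:]=b
cv2.imwrite("pics/w1.png",o)
a=cv2.resize(t[180:280,245:345],(600,600),interpolation=cv2.INTER_CUBIC);cv2.imwrite("pics/h1.png",a)
E
```

```text
(no output)
```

View pics/top0.png

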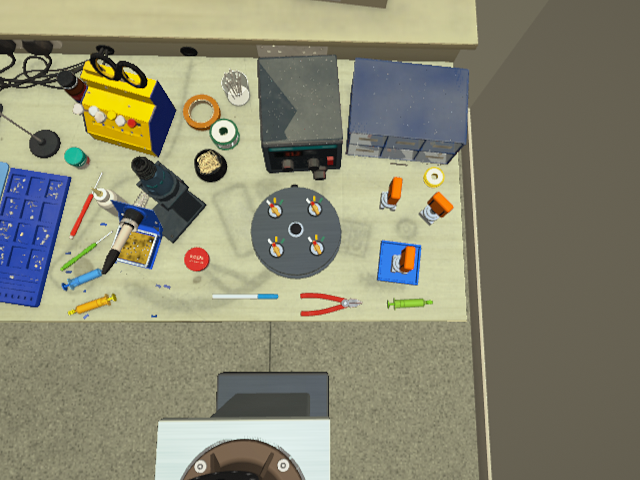

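View pics/w1.png

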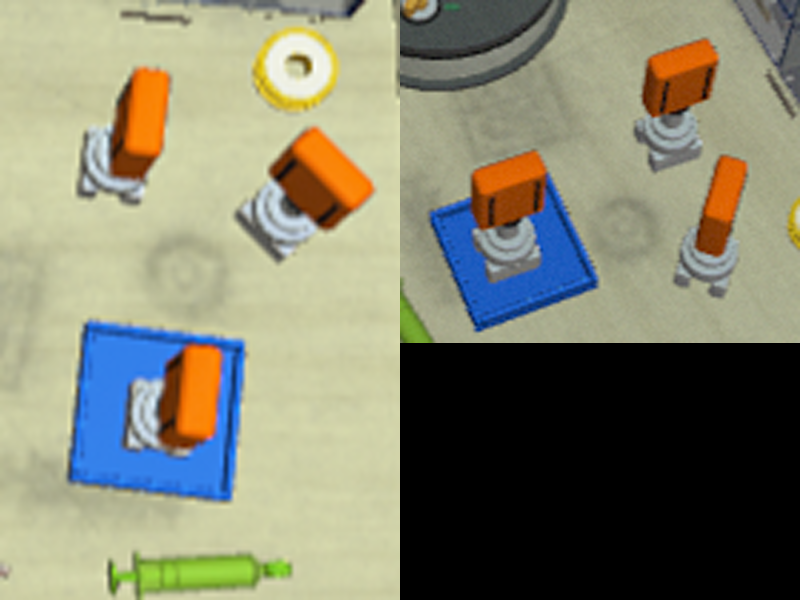

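View pics/h1.png

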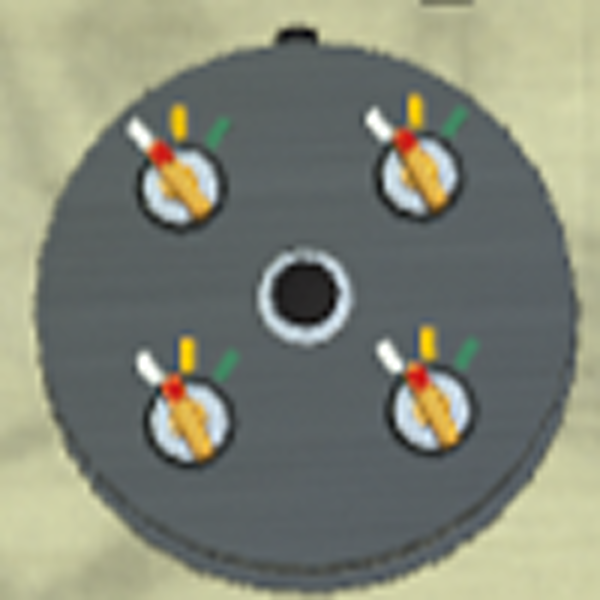

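Three look-alike wrenches appear in the top view at px (394,191), (438,203) and (405,257). The third is the only one in the blue tray and is nearest the base (0.53 m, against 0.63 and 0.65 m), so it is the one meant, and the enlarged crop confirms this. The housing crop shows all four red bar ends near their white ticks and the gland straight up in the picture, so the housing's yaw is near 0. Next I fit precise poses.

```bash
cat >> h.py <<'E'
from scipy.optimize import minimize
def mask(im,kind):
    hsv=cv2.cvtColor(im,cv2.COLOR_RGB2HSV);H,S,V=[hsv[...,i].astype(int) for i in range(3)]
    if kind=="bar": return ((S>120)&(V>90)&((H<=23)|(H>172))).astype(np.uint8)
    return ((S>180)&(V>90)&(H>=4)&(H<=16)).astype(np.uint8)
def boxfit(im,cam,kind,dims,z0,z1,x0,win=22,U=8):
    """fit x,y,yaw of an upright box to a colour mask by IoU"""
    c=proj([x0[0],x0[1],(z0+z1)/2],cam);l,t=(c-win).astype(int);n=2*win
    big=cv2.resize(im[t:t+n,l:l+n],None,fx=U,fy=U,interpolation=cv2.INTER_LINEAR);m=mask(big,kind)
    k,lab,st,ce=cv2.connectedComponentsWithStats(m)
    cc=((c-[l,t]+.5)*U-.5);ok=[i for i in range(1,k) if st[i,4]>60]
    i=min(ok,key=lambda i:np.linalg.norm(ce[i]-cc)-.02*st[i,4]**.5);m=(lab==i).astype(np.uint8)
    def cost(p):
        R=np.array([[np.cos(p[2]),-np.sin(p[2])],[np.sin(p[2]),np.cos(p[2])]])
        P=[proj([*(np.array(p[:2])+R@[a*dims[0]/2,b*dims[1]/2]),z],cam) for a in(-1,1) for b in(-1,1) for z in(z0,z1)]
        P=((np.array(P)-[l,t]+.5)*U-.5)
        h=cv2.convexHull((P*16).astype(np.int32));r=np.zeros_like(m);cv2.fillConvexPoly(r,h,1,shift=4)
        return 1-(r&m).sum()/max((r|m).sum(),1)
    best=None
    for dy in(-.3,0,.3):
        s=np.array([x0[0],x0[1],x0[2]+dy]);sim=np.vstack([s,s+[.004,0,0],s+[0,.004,0],s+[0,0,.2]])
        r=minimize(cost,s,method="Nelder-Mead",options=dict(initial_simplex=sim,xatol=1e-4,fatol=1e-4))
        if best is None or r.fun<best.fun: best=r
    return best.x,1-best.fun
B=np.array([[38,38],[38,-38],[-38,-38],[-38,38]])/1000
def housing(bars):
    P=np.array(bars)[:,:2];c=P.mean(0);d=P-c
    yaw=np.arctan2((B[:,0]*d[:,1]-B[:,1]*d[:,0]).sum(),(B*d).sum());return c,yaw
E
cat > m.py <<'E'
from h import *
np.set_printoptions(precision=4,suppress=True)
for c in("top","scene"):
    im=grab_frame(c)
    print(c,"handle",boxfit(im,c,"h",(.042,.018),.062,.112,(.443,-.296,-.1),30))
    bs=[]
    for g in [(.539,-.053),(.540,-.127),(.463,-.133),(.463,-.055)]:
        x,s=boxfit(im,c,"bar",(.028,.007),.050,.063,(*g,.55),14);bs.append(x);print(c,x,round(s,3))
    ce,yaw=housing(bs);R=np.array([[np.cos(yaw),-np.sin(yaw)],[np.sin(yaw),np.cos(yaw)]])
    print(ce,yaw,"resid mm",((np.array(bs)[:,:2]-ce-B@R.T)*1000).round(1).tolist())
    for r in spot_point("tray_floor",c)[:1]: print("tray",ray(r["uv"],c,.004))
    for r in regions_of("tray",c)[:1]: print(r["score"],r["rect"])
E
python3 m.py
```

```text
top handle (array([ 0.441 , -0.2978, -0.3387]), np.float64(0.7349442226155682))Traceback (most recent call last):
  File "m.py", line 8, in <module>
    x,s=boxfit(im,c,"bar",(.028,.007),.050,.063,(*g,.55),14);bs.append(x);print(c,x,round(s,3))
        ~~~~~~^^^^^^^^^^^^^^^^^^^^^^^^^^^^^^^^^^^^^^^^^^^^^^
  File "h.py", line 32, in boxfit
    r=minimize(cost,s,method="Nelder-Mead",options=dict(initial_simplex=sim,xatol=1e-4,fatol=1e-4))
    res = _minimize_neldermead(fun, x0, args, callback, bounds=bounds,
                               **options)
    fxr = func(xr)
    fx = function(np.copy(x), *(wrapper_args + args))
  File "h.py", line 25, in cost
    P=[proj([*(np.array(p[:2])+R@[a*dims[0]/2,b*dims[1]/2]),z],cam) for a in(-1,1) for b in(-1,1) for z in(z0,z1)]
       ~~~~^^^^^^^^^^^^^^^^^^^^^^^^^^^^^^^^^^^^^^^^^^^^^^^^^^^^^^^^
  File "h.py", line 8, in proj
    c=calibration(cam);K=np.array(c["camera_matrix"]);T=np.linalg.inv(np.array(c["extrinsics"]))
ValueError: time passes only in moves, steps and waits
```

Call:
arm_command([
  {"tx":0,"ty":0,"tz":-0.16},
  {"tx":0,"ty":0,"tz":-0.32},
  {"tx":0.12,"ty":0.12,"tz":-0.4},
  {"tx":0.24,"ty":0.27,"tz":-0.4},
  {"tx":0.34,"ty":0.42,"tz":-0.4},
  {"tx":0.44,"ty":0.57,"tz":-0.4},
  {"tx":0.54,"ty":0.72,"tz":-0.4},
  {"tx":0.64,"ty":0.87,"tz":-0.4},
], claw=1)

```text
invalid input
```

```bash
sed -i 's/^def ray/import functools\ncalibration=functools.lru_cache(calibration)\ndef ray/' h.py; python3 m.py; python3 -c "
from h import *
print(get_state()['t'])
t=cv2.imread('pics/top0.png')[:,:,::-1].copy();s=cv2.imread('pics/scene0.png')[:,:,::-1].copy()
o=[]
for im,(l,tt) in((t,(380,235)),(s,(305,280))):
  c=im[tt:tt+50,l:l+50];o+=[c,cv2.cvtColor(mask(c,'h')*255,cv2.COLOR_GRAY2RGB)]
for im,(l,tt) in((t,(260,195)),(s,(265,180))):
  c=im[tt:tt+70,l:l+70];o+=[cv2.resize(c,(50,50)),cv2.resize(cv2.cvtColor(mask(c,'bar')*255,cv2.COLOR_GRAY2RGB),(50,50))]
save('m1',cv2.resize(np.vstack([np.hstack(o[:4]),np.hstack(o[4:])]),(800,400),interpolation=cv2.INTER_NEAREST))"
```

```text
top handle (array([ 0.4403, -0.2972, -0.3244]), np.float64(0.7357451181911614))
top [ 0.5376 -0.053   0.59  ] 0.738
top [ 0.5426 -0.1287  0.4227] 0.756
top [ 0.4669 -0.1326  0.4549] 0.77
top [ 0.4631 -0.0565  0.4238] 0.771
[ 0.5026 -0.0927] 0.05376858637023535 resid mm [[-0.8, -0.3], [0.1, -0.1], [0.3, 0.1], [0.5, 0.3]]
tray [ 0.4482 -0.3004]
0.7 [376.1, 241.3, 421.1, 289.7]
scene handle (array([ 0.4412, -0.295 ,  0.0653]), np.float64(0.7397999023914105))
scene [ 0.5372 -0.052   0.811 ] 0.751
scene [ 0.5425 -0.1272  0.6476] 0.764
scene [ 0.4661 -0.1319  0.6394] 0.755
scene [ 0.4617 -0.0559  0.5885] 0.753
[ 0.5019 -0.0918] 0.06043447778165454 resid mm [[-0.3, -0.5], [0.4, 0.2], [-0.1, 0.1], [0.0, 0.2]]
tray [ 0.4491 -0.2982]
0.85 [301.7, 305.3, 359.5, 355.4]
1.25
```

View pics/m1.png

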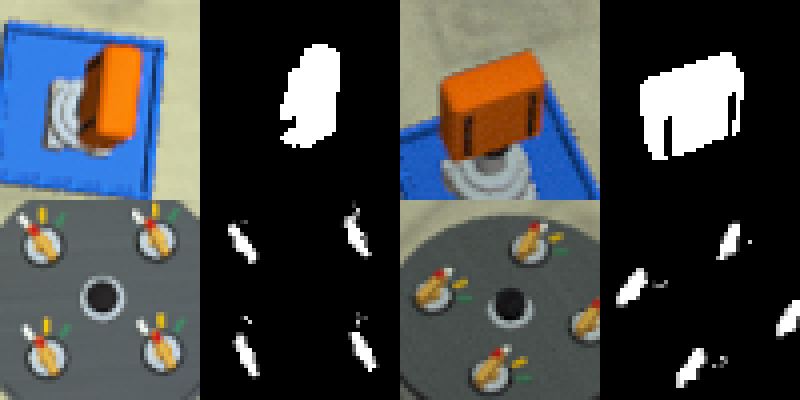

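```bash
sed -i 's/(S>180)&(V>90)&(H>=4)&(H<=16)/(S>150)\&(V>55)\&(H>=3)\&(H<=17)/; s/^    def cost(p):/    if kind=="h":\n        q=cv2.convexHull(cv2.findNonZero(m));cv2.fillConvexPoly(m,q,1)\n    def cost(p):/' h.py; python3 - <<'E'
from h import *
np.set_printoptions(precision=4,suppress=True)
for c in("top","scene"):
    im=cv2.imread(f"pics/{c}0.png")[:,:,::-1].copy()
    for d in [((.042,.018),.062,.112),((.042,.018),.066,.110)]:
        print(c,boxfit(im,c,"h",*d,(.443,-.296,-.1),26))
    m=mask(im,"h");k,l,st,ce=cv2.connectedComponentsWithStats(m);print([(s.tolist()) for s in st[1:] if s[4]>100])
    for y in(-.3,-.1,.05):
        P=np.array([proj([.4405+a*.021*np.cos(y)-b*.009*np.sin(y),-.296+a*.021*np.sin(y)+b*.009*np.cos(y),z],c) for a in(-1,1) for b in(-1,1) for z in(.062,.112)]);print(y,P.min(0),P.max(0),cv2.contourArea(cv2.convexHull(P.astype(np.float32))))
E
```

```text
top (array([ 0.441 , -0.2971, -0.269 ]), np.float64(0.8154992063169034))
top (array([ 0.4405, -0.2965, -0.2251]), np.float64(0.8477735881032072))
[[183, 95, 38, 35, 507], [388, 177, 14, 28, 290], [428, 192, 25, 25, 353], [70, 194, 23, 42, 198], [400, 246, 15, 26, 304]]
-0.3 [396.3686 244.4922] [417.4902 273.1193] 376.384678686969
-0.1 [398.4133 244.9969] [415.3366 272.6274] 389.1671833291184
0.05 [398.3471 245.2441] [415.5584 272.4085] 394.52034216350876
scene (array([ 0.4404, -0.2955,  0.0256]), np.float64(0.8404146838885113))
scene (array([ 0.4396, -0.2963, -0.1411]), np.float64(0.8986616174715982))
[[346, 110, 33, 27, 299], [375, 254, 26, 27, 496], [315, 293, 26, 27, 518], [394, 295, 17, 35, 359]]
-0.3 [314.4378 292.0847] [342.202  320.4226] 639.0169075489976
-0.1 [314.1365 290.2193] [342.4276 322.3031] 643.9466166254133
0.05 [314.2805 289.0519] [342.2263 323.4876] 637.2651814804412
```

Both cameras agree: housing at (0.502, -0.092) with yaw 0.057, and wrench at about (0.4405, -0.2965) with yaw about -0.1. The mask picture shows clean masks for the handle and bars. Moving now.

Call:
arm_command([
  {"tx":0,"ty":0,"tz":-0.16,"twist":0},
  {"tx":0,"ty":0.1,"tz":-0.32,"twist":0},
  {"tx":0.12,"ty":0.2,"tz":-0.4,"twist":0},
  {"tx":0.24,"ty":0.35,"tz":-0.4,"twist":0},
  {"tx":0.34,"ty":0.5,"tz":-0.4,"twist":0},
  {"tx":0.44,"ty":0.65,"tz":-0.4,"twist":0},
  {"tx":0.54,"ty":0.8,"tz":-0.4,"twist":0},
  {"tx":0.64,"ty":0.95,"tz":-0.4,"twist":0},
], claw=1, grip_force=40)

```text
t: 1.92
eef_pos: [0.2461, 0.4117, 0.2914]
ee_rot: [-3.141, 0.0, -0.227]
force: [0.8, -0.3, 0.0]
width: 0.0877
gripper_force: 0.0
```

Call:
arm_command([
  {"tx":0.1,"ty":0.125,"tz":0,"twist":0},
  {"tx":0.2,"ty":0.25,"tz":0,"twist":0},
  {"tx":0.31,"ty":0.375,"tz":0,"twist":0},
  {"tx":0.41,"ty":0.5,"tz":0,"twist":-0.01},
  {"tx":0.52,"ty":0.625,"tz":0,"twist":-0.02},
  {"tx":0.62,"ty":0.75,"tz":0,"twist":-0.03},
  {"tx":0.73,"ty":0.875,"tz":0,"twist":-0.04},
  {"tx":0.83,"ty":1,"tz":0,"twist":-0.041},
])

```text
t: 2.58
eef_pos: [0.3919, 0.1213, 0.2919]
ee_rot: [-3.14, -0.001, -0.096]
force: [1.0, 0.2, -0.0]
width: 0.0878
gripper_force: 0.0
```

Call:
arm_command([
  {"tx":0.04,"ty":0.14,"tz":0,"twist":0},
  {"tx":0.08,"ty":0.28,"tz":0,"twist":0},
  {"tx":0.12,"ty":0.42,"tz":0,"twist":0},
  {"tx":0.16,"ty":0.56,"tz":0,"twist":0},
  {"tx":0.2,"ty":0.7,"tz":0,"twist":0},
  {"tx":0.23,"ty":0.84,"tz":0,"twist":0},
  {"tx":0.26,"ty":0.95,"tz":0,"twist":0},
  {"tx":0.28,"ty":1,"tz":0,"twist":0},
])

```text
t: 3.25
eef_pos: [0.4362, -0.1354, 0.2913]
ee_rot: [3.141, -0.0, -0.101]
force: [-0.1, 1.0, -0.6]
width: 0.0879
gripper_force: 0.0
```

```bash
cat >> h.py <<'E'
def go(x,y,z=None,yaw=None):
    s=get_state();p=s["eef_pos"];w=s["ee_rot"][2];dx,dy=x-p[0],y-p[1];c,n=np.cos(w),np.sin(w)
    print("at",p.round(4),"yaw",round(w,4),"t",round(s["t"],2),"F",s["force"].round(1),"M",s["moment"].round(3),"w",round(s["width"],4),"qd",abs(s["qd"]).max().round(3))
    print("tx %.4f ty %.4f tz %.4f twist %.4f"%((c*dx+n*dy)/.25,(n*dx-c*dy)/.25,0 if z is None else (p[2]-z)/.25,0 if yaw is None else -(yaw-w)/np.pi))
E
python3 -c "
from h import *
go(.4405,-.2965,.072,-.1)"
```

```text
at [ 0.4362 -0.1354  0.2913] yaw -0.1012 t 3.25 F [-0.1  1.  -0.6] M [ 0.036 -0.018  0.007] w 0.0879 qd 0.35
tx 0.0823 ty 0.6395 tz 0.8774 twist -0.0004
```

Call:
arm_command([
  {"tx":0.02,"ty":0.15,"tz":0.08,"twist":0},
  {"tx":0.03,"ty":0.3,"tz":0.16,"twist":0},
  {"tx":0.04,"ty":0.42,"tz":0.24,"twist":0},
  {"tx":0.04,"ty":0.52,"tz":0.3,"twist":0},
  {"tx":0.04,"ty":0.56,"tz":0.32,"twist":0},
  {"tx":0.04,"ty":0.56,"tz":0.32,"twist":0},
  {"tx":0.04,"ty":0.56,"tz":0.32,"twist":0},
  {"tx":0.04,"ty":0.56,"tz":0.32,"twist":0},
])

```text
t: 3.92
eef_pos: [0.4331, -0.2724, 0.2123]
ee_rot: [3.141, -0.002, -0.099]
force: [-0.8, 0.5, -0.4]
width: 0.0874
gripper_force: 0.0
```

```bash
python3 -c "
from h import *
go(.4405,-.2965,.072,-.1)"
```

```text
at [ 0.4331 -0.2724  0.2123] yaw -0.0987 t 3.92 F [-0.8  0.5 -0.4] M [ 0.04  -0.012  0.01 ] w 0.0874 qd 0.016
tx 0.0390 ty 0.0931 tz 0.5610 twist 0.0004
```

Call:
arm_command([
  {"tx":0.039,"ty":0.093,"tz":0.05,"twist":0},
  {"tx":0.039,"ty":0.093,"tz":0.15,"twist":0},
  {"tx":0.039,"ty":0.093,"tz":0.27,"twist":0},
  {"tx":0.039,"ty":0.093,"tz":0.39,"twist":0},
  {"tx":0.039,"ty":0.093,"tz":0.49,"twist":0},
  {"tx":0.039,"ty":0.093,"tz":0.54,"twist":0},
  {"tx":0.039,"ty":0.093,"tz":0.56,"twist":0},
  {"tx":0.039,"ty":0.093,"tz":0.56,"twist":0},
])

```text
t: 4.58
eef_pos: [0.4404, -0.2959, 0.0713]
ee_rot: [-3.142, 0.0, -0.097]
force: [-0.0, 0.1, 0.6]
width: 0.0879
gripper_force: 0.0
```

Call:
arm_command([
  {"tx":0,"ty":0,"tz":0,"twist":0},
  {"tx":0,"ty":0,"tz":0,"twist":0},
  {"tx":0,"ty":0,"tz":0,"twist":0},
  {"tx":0,"ty":0,"tz":0,"twist":0},
  {"tx":0,"ty":0,"tz":0,"twist":0},
  {"tx":0,"ty":0,"tz":0,"twist":0},
  {"tx":0,"ty":0,"tz":0,"twist":0},
  {"tx":0,"ty":0,"tz":0,"twist":0},
], claw=0, grip_force=50)

```text
t: 5.25
eef_pos: [0.4399, -0.2969, 0.0713]
ee_rot: [3.142, -0.0, -0.099]
force: [0.7, -0.6, -0.2]
width: 0.0402
gripper_force: 0.0
```

```bash
python3 -c "
from h import *
go(.4405,-.2965,.2,-.1)"
```

```text
at [ 0.4399 -0.2969  0.0713] yaw -0.0991 t 5.25 F [ 0.7 -0.6 -0.2] M [-0.029  0.024 -0.07 ] w 0.0402 qd 0.002
tx 0.0022 ty -0.0019 tz -0.5147 twist 0.0003
```

Call:
arm_command([
  {"tx":0,"ty":0,"tz":0,"twist":0},
  {"tx":0,"ty":0,"tz":0,"twist":0},
  {"tx":0,"ty":0,"tz":0,"twist":0},
  {"tx":0,"ty":0,"tz":0,"twist":0},
  {"tx":0,"ty":0,"tz":0,"twist":0},
  {"tx":0,"ty":0,"tz":0,"twist":0},
  {"tx":0,"ty":0,"tz":0,"twist":0},
  {"tx":0,"ty":0,"tz":0,"twist":0},
])

```text
t: 5.92
eef_pos: [0.4398, -0.2968, 0.0712]
ee_rot: [-3.142, 0.0, -0.099]
force: [-0.0, -0.9, -1.0]
width: 0.0169
gripper_force: 49.9
```

```bash
python3 -c "
from h import *
print(get_state()['gripper_force'])
go(.4405,-.2965,.2,-.1)"
```

```text
49.859095215797424
at [ 0.4398 -0.2968  0.0712] yaw -0.099 t 5.92 F [-0.  -0.9 -1. ] M [-0.083  0.071 -0.022] w 0.0169 qd 0.002
tx 0.0025 ty -0.0016 tz -0.5151 twist 0.0003
```

Call:
arm_command([
  {"tx":0,"ty":0,"tz":-0.13,"twist":0},
  {"tx":0,"ty":-0.06,"tz":-0.27,"twist":-0.035},
  {"tx":0.06,"ty":-0.2,"tz":-0.35,"twist":-0.07},
  {"tx":0.12,"ty":-0.35,"tz":-0.39,"twist":-0.105},
  {"tx":0.18,"ty":-0.5,"tz":-0.395,"twist":-0.14},
  {"tx":0.23,"ty":-0.65,"tz":-0.395,"twist":-0.175},
  {"tx":0.27,"ty":-0.8,"tz":-0.395,"twist":-0.21},
  {"tx":0.29,"ty":-0.93,"tz":-0.395,"twist":-0.235},
])

```text
t: 6.58
eef_pos: [0.536, -0.0703, 0.17]
ee_rot: [3.142, -0.001, 0.646]
force: [0.5, 0.3, -1.2]
width: 0.0169
gripper_force: 49.9
```

```bash
python3 -c "
from h import *
go(.5379,-.0522,.152,.64)"
```

```text
at [ 0.536  -0.0703  0.17  ] yaw 0.6456 t 6.58 F [ 0.5  0.3 -1.2] M [-0.152 -0.211  0.032] w 0.0169 qd 0.694
tx 0.0496 ty -0.0532 tz 0.0719 twist 0.0018
```

Call:
arm_command([
  {"tx":0.03,"ty":-0.03,"tz":0.03,"twist":0},
  {"tx":0.058,"ty":-0.058,"tz":0.07,"twist":0},
  {"tx":0.058,"ty":-0.058,"tz":0.07,"twist":0},
  {"tx":0.058,"ty":-0.058,"tz":0.07,"twist":0},
  {"tx":0.058,"ty":-0.058,"tz":0.07,"twist":0},
  {"tx":0.058,"ty":-0.058,"tz":0.07,"twist":0},
  {"tx":0.058,"ty":-0.058,"tz":0.07,"twist":0},
  {"tx":0.058,"ty":-0.058,"tz":0.07,"twist":0},
])

```text
t: 7.25
eef_pos: [0.5381, -0.0531, 0.1528]
ee_rot: [3.141, -0.0, 0.638]
force: [0.1, -0.6, -1.1]
width: 0.017
gripper_force: 49.9
```

```bash
python3 -c "
from h import *
go(.5379,-.0522,.12,.64)
o=[]
for c in('top','scene'):
  im=grab_frame(c);save('a_'+c,im);u,v=proj([.538,-.052,.09],c).astype(int);o.append(cv2.resize(im[v-40:v+40,u-40:u+40],(400,400),interpolation=cv2.INTER_CUBIC))
save('a1',np.hstack(o))
for r in spot_point('wrench','scene')[:4]: print(r['score'],ray(r['uv'],'scene',.085))"
```

```text
at [ 0.5381 -0.0531  0.1528] yaw 0.638 t 7.25 F [ 0.1 -0.6 -1.1] M [-0.045 -0.059 -0.024] w 0.017 qd 0.005
tx 0.0016 ty -0.0033 tz 0.1312 twist -0.0006
0.9 [ 0.53370167 -0.31246729]
0.83 [ 0.53453594 -0.0463899 ]
0.74 [ 0.51726507 -0.38945321]
```

View pics/a1.png

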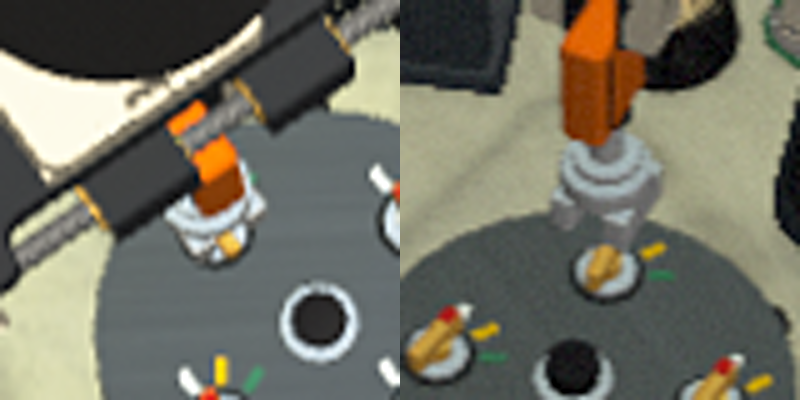

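The picture shows the fork over screw a, with its slot in line with the bar. I lower it gently first.

Call:
arm_command([
  {"tx":0,"ty":-0.003,"tz":0.03,"twist":0},
  {"tx":0,"ty":-0.003,"tz":0.06,"twist":0},
  {"tx":0,"ty":-0.003,"tz":0.08,"twist":0},
  {"tx":0,"ty":-0.003,"tz":0.09,"twist":0},
  {"tx":0,"ty":-0.003,"tz":0.095,"twist":0},
  {"tx":0,"ty":-0.003,"tz":0.1,"twist":0},
  {"tx":0,"ty":-0.003,"tz":0.103,"twist":0},
  {"tx":0,"ty":-0.003,"tz":0.106,"twist":0},
])

```text
t: 8.07
eef_pos: [0.5378, -0.0517, 0.1261]
ee_rot: [3.141, -0.0, 0.639]
force: [0.0, 0.2, -1.9]
width: 0.017
gripper_force: 49.9
```

```bash
python3 -c "
from h import *
go(.5379,-.0522,.12,.64)"
```

```text
at [ 0.5378 -0.0517  0.1261] yaw 0.6393 t 8.07 F [ 0.   0.2 -1.9] M [-0.045 -0.018 -0.018] w 0.017 qd 0.019
tx -0.0006 ty 0.0018 tz 0.0244 twist -0.0002
```

Call:
arm_command([
  {"tx":0,"ty":0.001,"tz":0.02,"twist":0.0},
  {"tx":0,"ty":0.001,"tz":0.024,"twist":0.035},
  {"tx":0,"ty":0.001,"tz":0.024,"twist":0.07},
  {"tx":0,"ty":0.001,"tz":0.024,"twist":0.105},
  {"tx":0,"ty":0.001,"tz":0.024,"twist":0.14},
  {"tx":0,"ty":0.001,"tz":0.024,"twist":0.175},
  {"tx":0,"ty":0.001,"tz":0.024,"twist":0.21},
  {"tx":0,"ty":0.001,"tz":0.024,"twist":0.23},
])

```text
t: 8.73
eef_pos: [0.5375, -0.0522, 0.1195]
ee_rot: [3.141, 0.0, -0.089]
force: [1.3, -0.5, -2.9]
width: 0.0171
gripper_force: 49.9
```

```bash
python3 -c "
from h import *
go(.5379,-.0522,.12,-.12)"
```

```text
at [ 0.5375 -0.0522  0.1195] yaw -0.0893 t 8.73 F [ 1.3 -0.5 -2.9] M [-0.591 -0.257  0.092] w 0.0171 qd 0.679
tx 0.0015 ty -0.0003 tz -0.0019 twist 0.0098
```

Call:
arm_command([
  {"tx":0,"ty":0,"tz":0,"twist":-0.01},
  {"tx":0,"ty":0,"tz":-0.08,"twist":-0.01},
  {"tx":0,"ty":0,"tz":-0.16,"twist":-0.02},
  {"tx":-0.06,"ty":0.08,"tz":-0.16,"twist":-0.055},
  {"tx":-0.13,"ty":0.18,"tz":-0.16,"twist":-0.09},
  {"tx":-0.2,"ty":0.27,"tz":-0.16,"twist":-0.125},
  {"tx":-0.257,"ty":0.343,"tz":-0.16,"twist":-0.16},
  {"tx":-0.257,"ty":0.343,"tz":-0.16,"twist":-0.198},
])

```text
t: 9.4
eef_pos: [0.4635, -0.134, 0.1599]
ee_rot: [-3.141, 0.001, 0.542]
force: [-1.8, 0.2, -2.2]
width: 0.0169
gripper_force: 49.9
```

```bash
cat > look.py <<'E'
import sys
from h import *
np.set_printoptions(precision=4,suppress=True)
W=dict(a=(.5379,-.0522),b=(.5423,-.128),c=(.4665,-.1324),d=(.4621,-.0566))
def ang(im,cam,k):
    g=W[k];c=proj([*g,.0565],cam);l,t=(c-14).astype(int);U=8
    m=mask(cv2.resize(im[t:t+28,l:l+28],None,fx=U,fy=U,interpolation=cv2.INTER_LINEAR),"bar")
    r=cv2.circle(np.zeros_like(m),tuple(((c-[l,t]+.5)*U).astype(int)),int(11*U),1,-1)
    n,lab,st,ce=cv2.connectedComponentsWithStats(m&r)
    if n<2 or st[1:,4].max()<800: return None
    i=1+st[1:,4].argmax();ys,xs=np.nonzero(lab==i);P=np.stack([xs,ys],1)/U+[l,t]-.5
    Q=np.array([ray(p,cam,.0585) for p in P]);q=Q-Q.mean(0);e=np.linalg.eigh(q.T@q)[1][:,1];return round(float(np.arctan2(e[1]*np.sign(e[0]),e[0])),3),(Q.mean(0)-g).round(4).tolist(),st[i,4]
if __name__=="__main__":
    for c in("top","scene"):
        im=cv2.imread(f"pics/{c}0.png")[:,:,::-1].copy();
        n=grab_frame(c);save(f"l{sys.argv[1]}_{c}",n)
        for k in "abcd": print(c,k,"was",ang(im,c,k),"now",ang(n,c,k))
E
python3 look.py 1;python3 -c "
from h import *
go(.4665,-.1324,.152,.54)"
```

```text
top a was (2.512, [0.0004, -0.0003], np.int32(3556)) now (2.73, [-0.0074, 0.0], np.int32(1089))
top b was (2.691, [0.0006, -0.0003], np.int32(3696)) now None
top c was (2.66, [0.0003, -0.0001], np.int32(3664)) now None
top d was (2.711, [0.0008, -0.0001], np.int32(3712)) now None
scene a was (2.365, [-0.0002, 0.0005], np.int32(3661)) now (2.787, [0.0013, -0.0006], np.int32(4281))
scene b was (2.515, [-0.0004, 0.0003], np.int32(4185)) now (2.515, [-0.0004, 0.0002], np.int32(4165))
scene c was (2.527, [-0.0006, 0.0004], np.int32(4485)) now (2.715, [-0.0033, -0.0022], np.int32(3257))
scene d was (2.545, [-0.0005, 0.0006], np.int32(4519)) now (2.551, [-0.0006, 0.0006], np.int32(4509))
at [ 0.4662 -0.1327  0.1602] yaw 0.5395 t 9.5 F [-0.1  0.4 -2.2] M [-0.05  -0.086 -0.023] w 0.0168 qd 0.177
tx 0.0018 ty -0.0004 tz 0.0329 twist -0.0001
```

```bash
python3 -c "
from h import *
im=cv2.imread('pics/l1_scene.png');u,v=proj([.5379,-.0522,.06],'scene').astype(int)
t=cv2.imread('pics/l1_top.png');a,b=proj([.5379,-.0522,.06],'top').astype(int)
cv2.imwrite('pics/l1.png',np.hstack([cv2.resize(x,(400,400),interpolation=cv2.INTER_CUBIC) for x in (im[v-20:v+20,u-20:u+20],t[b-20:b+20,a-20:a+20])]))"
```

```text
(no output)
```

View pics/l1.png

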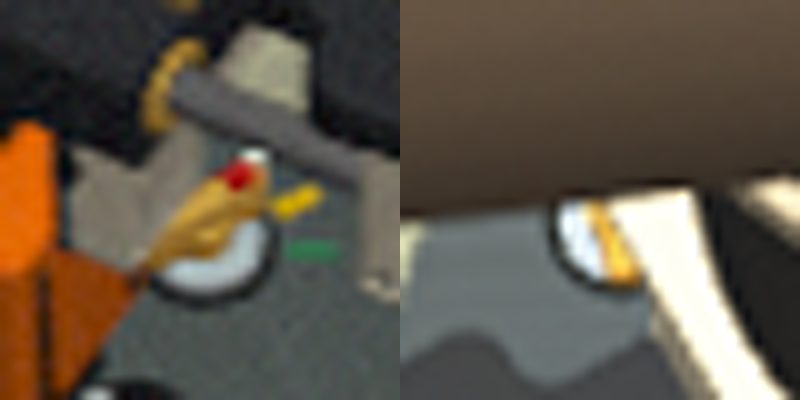

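```bash
python3 -c "
from h import *
g=np.array([.5379,-.0522])
u,v=proj([*g,.06],'scene').astype(int);a,b=proj([*g,.06],'top').astype(int)
for y in(0,.1,.2,.3,.4,.6):
  d=np.array([np.cos(y),np.sin(y)])
  print(y,[(proj([*(g+k*d),.063],'scene')-[u-20,v-20]+.5)*10//1 for k in(.0115,-.014)],(proj([*(g-.014*d),.063],'top')-[a-20,b-20]+.5)*10//1)
for y in(.657,.057,-.543):
  d=np.array([np.cos(y),np.sin(y)]); print('tick',y,(proj([*(g+.0185*d),.046],'scene')-[u-20,v-20]+.5)*10//1)
"
```

```text
0 [array([258., 177.]), array([142., 227.])] [211. 278.]
0.1 [array([254., 173.]), array([145., 231.])] [219. 277.]
0.2 [array([251., 170.]), array([150., 236.])] [226. 276.]
0.3 [array([247., 166.]), array([154., 240.])] [234. 275.]
0.4 [array([242., 163.]), array([160., 244.])] [241. 272.]
0.6 [array([233., 158.]), array([172., 250.])] [254. 265.]
tick 0.657 [244. 187.]
tick 0.057 [286. 215.]
tick -0.543 [300. 257.]
```

Call:
arm_command([
  {"tx":0.002,"ty":0,"tz":0.04,"twist":0},
  {"tx":0.002,"ty":0,"tz":0.08,"twist":0},
  {"tx":0.002,"ty":0,"tz":0.1,"twist":0},
  {"tx":0.002,"ty":0,"tz":0.115,"twist":0},
  {"tx":0.002,"ty":0,"tz":0.125,"twist":0},
  {"tx":0.002,"ty":0,"tz":0.13,"twist":0},
  {"tx":0.002,"ty":0,"tz":0.135,"twist":0},
  {"tx":0.002,"ty":0,"tz":0.137,"twist":0},
])

```text
t: 10.17
eef_pos: [0.4672, -0.1317, 0.1257]
ee_rot: [3.142, -0.0, 0.539]
force: [0.7, 0.4, -2.2]
width: 0.0171
gripper_force: 49.9
```

```bash
python3 -c "
from h import *
go(.4665,-.1324,.12,-.09)"
```

```text
at [ 0.4672 -0.1317  0.1257] yaw 0.5387 t 10.17 F [ 0.7  0.4 -2.2] M [-0.095 -0.046  0.021] w 0.0171 qd 0.014
tx -0.0037 ty 0.0009 tz 0.0228 twist 0.2001
```

Fits. Now I turn c to about the same angle, then lift and move clear to the near right for a look.

Call:
arm_command([
  {"tx":-0.002,"ty":0,"tz":0.02,"twist":0},
  {"tx":-0.002,"ty":0,"tz":0.022,"twist":0.034},
  {"tx":-0.002,"ty":0,"tz":0.022,"twist":0.068},
  {"tx":-0.002,"ty":0,"tz":0.022,"twist":0.1},
  {"tx":-0.002,"ty":0,"tz":0.022,"twist":0.135},
  {"tx":-0.002,"ty":0,"tz":0.022,"twist":0.17},
  {"tx":-0.002,"ty":0,"tz":0.022,"twist":0.2},
  {"tx":-0.002,"ty":0,"tz":0.022,"twist":0.2},
])

```text
t: 10.83
eef_pos: [0.4664, -0.1323, 0.1201]
ee_rot: [3.141, 0.0, -0.094]
force: [0.2, -1.2, -2.4]
width: 0.0171
gripper_force: 49.9
```

Call:
arm_command([
  {"tx":0,"ty":0,"tz":-0.08,"twist":0},
  {"tx":0,"ty":0,"tz":-0.2,"twist":0},
  {"tx":0,"ty":0.1,"tz":-0.28,"twist":0},
  {"tx":0,"ty":0.24,"tz":-0.28,"twist":0},
  {"tx":0,"ty":0.4,"tz":-0.28,"twist":0},
  {"tx":0,"ty":0.52,"tz":-0.28,"twist":0},
  {"tx":0,"ty":0.6,"tz":-0.28,"twist":0},
  {"tx":0,"ty":0.6,"tz":-0.28,"twist":0},
])

```text
t: 11.5
eef_pos: [0.4526, -0.2845, 0.1899]
ee_rot: [3.141, 0.0, -0.089]
force: [-0.1, 0.0, -0.7]
width: 0.0173
gripper_force: 49.9
```

```bash
sed -i 's/np.arctan2(e\[1\]\*np.sign(e\[0\]),e\[0\])/np.arctan(e[1]\/e[0])/' look.py; python3 look.py 2;python3 -c "
from h import *
go(.5379,-.0522,.152,.3)
o=[]
for c in('scene','top'):
  im=cv2.imread('pics/l2_%s.png'%c);u,v=proj([.502,-.11,.06],c).astype(int);o.append(cv2.resize(im[v-50:v+50,u-50:u+50],(400,400),interpolation=cv2.INTER_CUBIC))
cv2.imwrite('pics/l2.png',np.hstack(o))"
```

```text
top a was (0.629, [0.0004, -0.0003], np.int32(3556)) now None
top b was (0.451, [0.0006, -0.0003], np.int32(3696)) now (0.455, [-0.0023, -0.0003], np.int32(1737))
top c was (0.482, [0.0003, -0.0001], np.int32(3664)) now None
top d was (0.43, [0.0008, -0.0001], np.int32(3712)) now None
scene a was (0.777, [-0.0002, 0.0005], np.int32(3661)) now None
scene b was (0.627, [-0.0004, 0.0003], np.int32(4185)) now (-0.337, [0.0137, 0.0048], np.int32(1190))
scene c was (0.615, [-0.0006, 0.0004], np.int32(4485)) now (0.121, [-0.0007, 0.0001], np.int32(5564))
scene d was (0.597, [-0.0005, 0.0006], np.int32(4519)) now (0.587, [-0.0006, 0.0006], np.int32(4534))
at [ 0.4528 -0.2821  0.1899] yaw -0.0891 t 11.6 F [ 0.5  0.5 -1.8] M [-0.002  0.025  0.034] w 0.017 qd 0.03
tx 0.2573 ty -0.9464 tz 0.1515 twist -0.1239
```

View pics/l2.png

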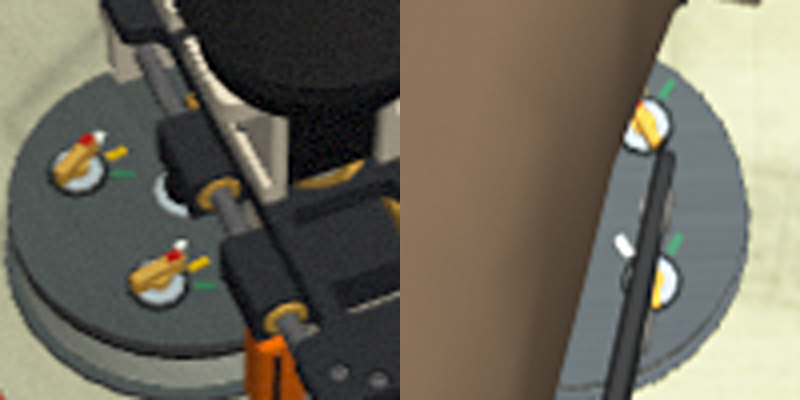

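```bash
cat > red.py <<'E'
from look import *
def red(im,cam,k,z=.0605):
    g=W[k];c=proj([*g,.0565],cam);l,t=(c-14).astype(int);U=8
    big=cv2.resize(im[t:t+28,l:l+28],None,fx=U,fy=U,interpolation=cv2.INTER_LINEAR)
    h=cv2.cvtColor(big,cv2.COLOR_RGB2HSV).astype(int);m=(((h[...,0]<=7)|(h[...,0]>172))&(h[...,1]>150)&(h[...,2]>110)).astype(np.uint8)
    n,lab,st,ce=cv2.connectedComponentsWithStats(m)
    if n<2: return None
    i=1+st[1:,4].argmax();q=ray(ce[i]/U+[l,t]-.5,cam,z)-g
    return round(float(np.arctan2(q[1],q[0])),3),round(float(np.hypot(*q))*1000,1),int(st[i,4])
def synth(cam,k,y):
    U=8;g=np.array(W[k]);R=np.array([[np.cos(y),-np.sin(y)],[np.sin(y),np.cos(y)]])
    P=np.array([proj([*(g+R@[a*.014,b*.0035]),z],cam) for a in(-1,1) for b in(-1,1) for z in(.05,.063)])
    l=P.min(0)-3;m=np.zeros((300,300),np.uint8);cv2.fillConvexPoly(m,cv2.convexHull(((P-l)*U).astype(np.int32)),1)
    ys,xs=np.nonzero(m);Q=np.array([ray(p,cam,.0585) for p in np.stack([xs,ys],1)[::5]/U+l]);q=Q-Q.mean(0);e=np.linalg.eigh(q.T@q)[1][:,1];return round(float(np.arctan(e[1]/e[0])),3)
E
python3 - <<'E'
from red import *
for n in("0","l1","l2"):
    for c in("scene","top"):
        f=f"pics/{c}0.png" if n=="0" else f"pics/{n}_{c}.png"
        im=cv2.imread(f)[:,:,::-1].copy();print(n,c,{k:red(im,c,k) for k in"abcd"})
for c in("scene","top"):
    for k in "ac": print(c,k,[(y,synth(c,k,y)) for y in(0,.1,.2,.3,.5,.6)])
E
```

```text
0 scene {'a': (0.841, 12.2, 388), 'b': (0.737, 10.9, 452), 'c': (0.787, 10.8, 517), 'd': (0.773, 11.3, 430)}
0 top {'a': (0.542, 9.8, 611), 'b': (0.431, 9.8, 575), 'c': (0.445, 9.5, 566), 'd': (0.447, 9.8, 470)}
l1 scene {'a': (0.437, 10.2, 360), 'b': (0.737, 10.9, 447), 'c': None, 'd': (0.767, 11.3, 427)}
l1 top {'a': None, 'b': None, 'c': None, 'd': None}
l2 scene {'a': None, 'b': None, 'c': (0.422, 9.6, 431), 'd': (0.769, 11.3, 431)}
l2 top {'a': None, 'b': (0.272, 8.6, 28), 'c': None, 'd': None}
scene a [(0, 0.118), (0.1, 0.214), (0.2, 0.319), (0.3, 0.414), (0.5, 0.591), (0.6, 0.684)]
scene c [(0, 0.08), (0.1, 0.19), (0.2, 0.289), (0.3, 0.39), (0.5, 0.583), (0.6, 0.669)]
top a [(0, 0.022), (0.1, 0.108), (0.2, 0.201), (0.3, 0.299), (0.5, 0.5), (0.6, 0.592)]
top c [(0, 0.004), (0.1, 0.094), (0.2, 0.2), (0.3, 0.294), (0.5, 0.493), (0.6, 0.596)]
```

Call:
arm_command([
  {"tx":0.03,"ty":-0.13,"tz":0,"twist":-0.01},
  {"tx":0.07,"ty":-0.27,"tz":0,"twist":-0.02},
  {"tx":0.11,"ty":-0.41,"tz":0,"twist":-0.03},
  {"tx":0.15,"ty":-0.55,"tz":0,"twist":-0.044},
  {"tx":0.19,"ty":-0.69,"tz":0.03,"twist":-0.044},
  {"tx":0.22,"ty":-0.82,"tz":0.09,"twist":-0.044},
  {"tx":0.25,"ty":-0.92,"tz":0.15,"twist":-0.044},
  {"tx":0.257,"ty":-0.946,"tz":0.15,"twist":-0.044},
])

```text
t: 12.27
eef_pos: [0.5377, -0.0474, 0.15]
ee_rot: [-3.141, 0.003, 0.054]
force: [-0.2, -0.1, -2.1]
width: 0.017
gripper_force: 49.9
```

```bash
python3 -c "
from h import *
go(.5379,-.0522,.126,.05)"
```

```text
at [ 0.5377 -0.0474  0.15  ] yaw 0.054 t 12.27 F [-0.2 -0.1 -2.1] M [-0.115  0.17   0.05 ] w 0.017 qd 0.088
tx -0.0003 ty 0.0191 tz 0.0961 twist 0.0013
```

Call:
arm_command([
  {"tx":0,"ty":0,"tz":0,"twist":0},
  {"tx":0,"ty":0,"tz":0,"twist":0},
  {"tx":0,"ty":0,"tz":0.04,"twist":0},
  {"tx":0,"ty":0,"tz":0.07,"twist":0},
  {"tx":0,"ty":0,"tz":0.085,"twist":0},
  {"tx":0,"ty":0,"tz":0.09,"twist":0},
  {"tx":0,"ty":0,"tz":0.095,"twist":0},
  {"tx":0,"ty":0,"tz":0.1,"twist":0},
])

```text
t: 12.93
eef_pos: [0.5384, -0.0521, 0.1278]
ee_rot: [3.142, -0.0, 0.048]
force: [0.4, 0.5, -2.6]
width: 0.0171
gripper_force: 49.9
```

```bash
python3 -c "
from h import *
go(.5379,-.0522,.12,-.11)"
```

```text
at [ 0.5384 -0.0521  0.1278] yaw 0.0481 t 12.93 F [ 0.4  0.5 -2.6] M [-0.037  0.012  0.032] w 0.0171 qd 0.034
tx -0.0020 ty 0.0005 tz 0.0311 twist 0.0503
```

Engaged freely. Now I turn to -0.11 and dwell, then lift and hover over d to look.

Call:
arm_command([
  {"tx":-0.002,"ty":0,"tz":0.02,"twist":0},
  {"tx":-0.002,"ty":0,"tz":0.03,"twist":0.015},
  {"tx":-0.002,"ty":0,"tz":0.03,"twist":0.03},
  {"tx":-0.002,"ty":0,"tz":0.03,"twist":0.045},
  {"tx":-0.002,"ty":0,"tz":0.03,"twist":0.05},
  {"tx":-0.002,"ty":0,"tz":0.03,"twist":0.05},
  {"tx":-0.002,"ty":0,"tz":0.03,"twist":0.05},
  {"tx":-0.002,"ty":0,"tz":0.03,"twist":0.05},
])

```text
t: 13.6
eef_pos: [0.5377, -0.0519, 0.1201]
ee_rot: [3.141, 0.0, -0.107]
force: [-0.0, -1.6, -3.5]
width: 0.017
gripper_force: 49.9
```

```bash
python3 -c "
from h import *
go(.4621,-.0566,.16,.48)"
```

```text
at [ 0.5377 -0.0519  0.1201] yaw -0.1073 t 13.6 F [-0.  -1.6 -3.5] M [-0.826  0.001  0.028] w 0.017 qd 0.005
tx -0.2985 ty 0.0512 tz -0.1595 twist -0.1870
```

Call:
arm_command([
  {"tx":0,"ty":0,"tz":-0.08,"twist":0},
  {"tx":0,"ty":0,"tz":-0.16,"twist":0},
  {"tx":-0.08,"ty":0.015,"tz":-0.16,"twist":-0.035},
  {"tx":-0.16,"ty":0.03,"tz":-0.16,"twist":-0.07},
  {"tx":-0.24,"ty":0.04,"tz":-0.16,"twist":-0.105},
  {"tx":-0.298,"ty":0.051,"tz":-0.16,"twist":-0.14},
  {"tx":-0.298,"ty":0.051,"tz":-0.16,"twist":-0.175},
  {"tx":-0.298,"ty":0.051,"tz":-0.16,"twist":-0.187},
])

```text
t: 14.27
eef_pos: [0.462, -0.056, 0.161]
ee_rot: [3.142, -0.002, 0.487]
force: [-0.0, 1.0, -0.7]
width: 0.0171
gripper_force: 49.9
```

```bash
python3 look.py 3;python3 - <<'E'
from red import *
go(.4621,-.0566,.126,.48)
for c in("scene","top"):
    im=cv2.imread(f"pics/l3_{c}.png")[:,:,::-1].copy();print(c,{k:red(im,c,k) for k in"abcd"})
o=[]
for c in('scene','top'):
  im=cv2.imread('pics/l3_%s.png'%c);u,v=proj([.502,-.092,.06],c).astype(int);o.append(cv2.resize(im[v-45:v+45,u-45:u+45],(400,400),interpolation=cv2.INTER_CUBIC))
cv2.imwrite('pics/l3.png',np.hstack(o))
E
```

```text
top a was (0.629, [0.0004, -0.0003], np.int32(3556)) now None
top b was (0.451, [0.0006, -0.0003], np.int32(3696)) now None
top c was (0.482, [0.0003, -0.0001], np.int32(3664)) now (0.063, [0.0012, 0.0001], np.int32(3032))
top d was (0.43, [0.0008, -0.0001], np.int32(3712)) now (-1.07, [0.0042, 0.002], np.int32(4388))
scene a was (0.777, [-0.0002, 0.0005], np.int32(3661)) now (0.153, [-0.0002, 0.0001], np.int32(5123))
scene b was (0.627, [-0.0004, 0.0003], np.int32(4185)) now (0.626, [-0.0004, 0.0003], np.int32(4180))
scene c was (0.615, [-0.0006, 0.0004], np.int32(4485)) now (0.054, [-0.0002, -0.0001], np.int32(5687))
scene d was (0.597, [-0.0005, 0.0006], np.int32(4519)) now (0.544, [-0.0009, 0.0001], np.int32(4292))
at [ 0.4626 -0.056   0.1608] yaw 0.4804 t 14.37 F [ 0.2 -0.4 -0.5] M [ 0.015 -0.024  0.006] w 0.0173 qd 0.071
tx -0.0029 ty 0.0012 tz 0.1392 twist 0.0001
scene {'a': (0.425, 10.2, 371), 'b': (0.739, 10.9, 446), 'c': (0.419, 9.6, 428), 'd': (0.69, 11.1, 252)}
top {'a': None, 'b': None, 'c': (0.056, 9.6, 578), 'd': None}
```

View pics/l3.png

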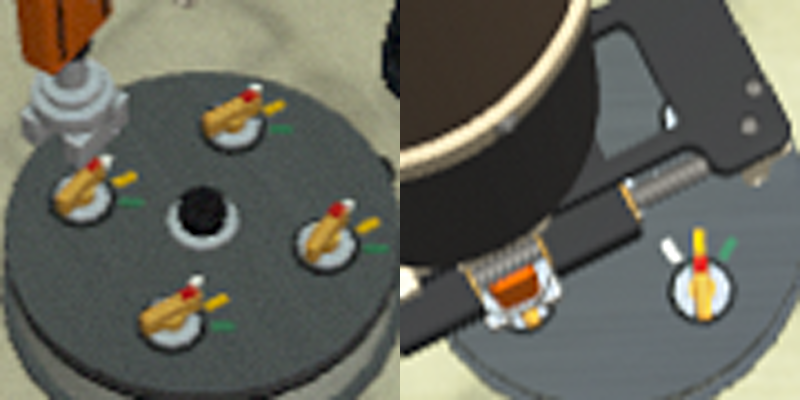

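The top view shows c's red end exactly at its yellow tick, and a matches it in the scene view. Now d.

Call:
arm_command([
  {"tx":-0.002,"ty":0,"tz":0.04,"twist":0},
  {"tx":-0.002,"ty":0,"tz":0.08,"twist":0},
  {"tx":-0.002,"ty":0,"tz":0.1,"twist":0},
  {"tx":-0.002,"ty":0,"tz":0.115,"twist":0},
  {"tx":-0.002,"ty":0,"tz":0.125,"twist":0},
  {"tx":-0.002,"ty":0,"tz":0.13,"twist":0},
  {"tx":-0.002,"ty":0,"tz":0.135,"twist":0},
  {"tx":-0.002,"ty":0,"tz":0.138,"twist":0},
])

```text
t: 15.03
eef_pos: [0.4621, -0.0565, 0.1257]
ee_rot: [3.142, -0.0, 0.479]
force: [-0.6, -0.3, -2.4]
width: 0.0168
gripper_force: 49.9
```

```bash
python3 -c "
from h import *
go(.4621,-.0566,.12,-.092)"
```

```text
at [ 0.4621 -0.0565  0.1257] yaw 0.479 t 15.03 F [-0.6 -0.3 -2.4] M [-0.071 -0.002 -0.035] w 0.0168 qd 0.021
tx -0.0002 ty 0.0003 tz 0.0229 twist 0.1818
```

Call:
arm_command([
  {"tx":0,"ty":0,"tz":0.02,"twist":0},
  {"tx":0,"ty":0,"tz":0.022,"twist":0.034},
  {"tx":0,"ty":0,"tz":0.022,"twist":0.068},
  {"tx":0,"ty":0,"tz":0.022,"twist":0.1},
  {"tx":0,"ty":0,"tz":0.022,"twist":0.135},
  {"tx":0,"ty":0,"tz":0.022,"twist":0.17},
  {"tx":0,"ty":0,"tz":0.022,"twist":0.182},
  {"tx":0,"ty":0,"tz":0.022,"twist":0.182},
])

```text
t: 15.7
eef_pos: [0.4617, -0.0567, 0.1199]
ee_rot: [3.141, 0.0, -0.095]
force: [-0.1, -0.4, -1.8]
width: 0.0169
gripper_force: 49.9
```

Call:
arm_command([
  {"tx":0,"ty":0,"tz":-0.08,"twist":0},
  {"tx":0,"ty":0,"tz":-0.16,"twist":0},
  {"tx":0.08,"ty":0.06,"tz":-0.16,"twist":-0.035},
  {"tx":0.17,"ty":0.12,"tz":-0.16,"twist":-0.07},
  {"tx":0.26,"ty":0.18,"tz":-0.16,"twist":-0.105},
  {"tx":0.346,"ty":0.255,"tz":-0.16,"twist":-0.14},
  {"tx":0.346,"ty":0.255,"tz":-0.16,"twist":-0.175},
  {"tx":0.346,"ty":0.255,"tz":-0.16,"twist":-0.192},
])

```text
t: 16.37
eef_pos: [0.5429, -0.1291, 0.1594]
ee_rot: [-3.141, 0.001, 0.517]
force: [-0.0, -0.4, -2.7]
width: 0.0169
gripper_force: 49.9
```

```bash
cat > st.py <<'E'
import sys
from red import *
go(*map(float,sys.argv[2:6]))
for c in("scene","top"):
    im=grab_frame(c);save(f"l{sys.argv[1]}_{c}",im);print(c,{k:(red(im,c,k),ang(im,c,k)) for k in"abcd"})
E
python3 st.py 4 .5423 -.128 .126 .51
```

```text
at [ 0.5429 -0.1291  0.1594] yaw 0.5168 t 16.37 F [-0.  -0.4 -2.7] M [-0.003  0.088 -0.022] w 0.0169 qd 0.543
tx 0.0002 ty -0.0050 tz 0.1334 twist 0.0022
scene {'a': ((0.414, 10.3, 385), (0.157, [-0.0002, 0.0002], np.int32(5105))), 'b': (None, (0.591, [-0.0035, -0.002], np.int32(3076))), 'c': ((0.422, 9.6, 415), (0.086, [-0.0004, 0.0], np.int32(5604))), 'd': ((0.525, 10.1, 436), (0.186, [-0.0005, 0.0008], np.int32(5504)))}
top {'a': (None, None), 'b': (None, (-1.141, [0.0113, -0.0087], np.int32(1848))), 'c': ((0.057, 9.6, 578), (0.062, [0.0013, 0.0001], np.int32(2988))), 'd': ((0.115, 9.9, 577), (0.071, [0.0016, -0.0], np.int32(3205)))}
```

Call:
arm_command([
  {"tx":0,"ty":0,"tz":0.03,"twist":0},
  {"tx":0,"ty":0,"tz":0.06,"twist":0},
  {"tx":0,"ty":0,"tz":0.09,"twist":0},
  {"tx":0,"ty":0,"tz":0.11,"twist":0},
  {"tx":0,"ty":0,"tz":0.125,"twist":0},
  {"tx":0,"ty":0,"tz":0.13,"twist":0},
  {"tx":0,"ty":0,"tz":0.135,"twist":0},
  {"tx":0,"ty":0,"tz":0.138,"twist":0},
])

```text
t: 17.13
eef_pos: [0.5423, -0.128, 0.1258]
ee_rot: [3.141, -0.0, 0.511]
force: [-0.7, 0.2, -1.2]
width: 0.0172
gripper_force: 49.9
```

```bash
python3 -c "
from h import *
go(.5423,-.128,.12,-.1)"
```

```text
at [ 0.5423 -0.128   0.1258] yaw 0.5105 t 17.13 F [-0.7  0.2 -1.2] M [-0.038  0.023 -0.061] w 0.0172 qd 0.019
tx -0.0000 ty 0.0001 tz 0.0231 twist 0.1943
```

Call:
arm_command([
  {"tx":0,"ty":0,"tz":0.02,"twist":0},
  {"tx":0,"ty":0,"tz":0.022,"twist":0.034},
  {"tx":0,"ty":0,"tz":0.022,"twist":0.068},
  {"tx":0,"ty":0,"tz":0.022,"twist":0.1},
  {"tx":0,"ty":0,"tz":0.022,"twist":0.135},
  {"tx":0,"ty":0,"tz":0.022,"twist":0.17},
  {"tx":0,"ty":0,"tz":0.022,"twist":0.194},
  {"tx":0,"ty":0,"tz":0.022,"twist":0.194},
])

```text
t: 17.8
eef_pos: [0.542, -0.1282, 0.12]
ee_rot: [3.141, 0.0, -0.103]
force: [-0.5, -1.2, -1.9]
width: 0.0167
gripper_force: 49.9
```

Call:
arm_command([
  {"tx":0,"ty":0,"tz":-0.08,"twist":0},
  {"tx":0,"ty":0,"tz":-0.16,"twist":0},
  {"tx":-0.08,"ty":0.012,"tz":-0.16,"twist":-0.02},
  {"tx":-0.16,"ty":0.025,"tz":-0.16,"twist":-0.032},
  {"tx":-0.24,"ty":0.038,"tz":-0.16,"twist":-0.032},
  {"tx":-0.3,"ty":0.048,"tz":-0.16,"twist":-0.032},
  {"tx":-0.3,"ty":0.048,"tz":-0.16,"twist":-0.032},
  {"tx":-0.3,"ty":0.048,"tz":-0.16,"twist":-0.032},
])

```text
t: 18.47
eef_pos: [0.4661, -0.1326, 0.1608]
ee_rot: [-3.141, -0.002, 0.004]
force: [0.7, -0.5, -1.2]
width: 0.0169
gripper_force: 49.9
```

```bash
python3 st.py 5 .4665 -.1324 .126 0
```

```text
at [ 0.4661 -0.1326  0.1608] yaw 0.0039 t 18.47 F [ 0.7 -0.5 -1.2] M [-0.037 -0.072  0.07 ] w 0.0169 qd 0.027
tx 0.0015 ty -0.0007 tz 0.1393 twist 0.0012
scene {'a': (None, None), 'b': ((0.353, 10.1, 430), (0.165, [-0.0007, -0.0001], np.int32(5203))), 'c': ((0.426, 9.6, 444), (0.062, [-0.0002, -0.0], np.int32(5696))), 'd': ((0.524, 10.2, 432), (-0.006, [0.0044, 0.0001], np.int32(7672)))}
top {'a': (None, None), 'b': (None, None), 'c': (None, (1.564, [0.0021, -0.0011], np.int32(3461))), 'd': ((0.122, 8.7, 315), (0.051, [0.0003, 0.0002], np.int32(1963)))}
```

All four are at half way. Second pass: c first.

Call:
arm_command([
  {"tx":0.001,"ty":0,"tz":0.04,"twist":0},
  {"tx":0.001,"ty":0,"tz":0.08,"twist":0},
  {"tx":0.001,"ty":0,"tz":0.1,"twist":0},
  {"tx":0.001,"ty":0,"tz":0.115,"twist":0},
  {"tx":0.001,"ty":0,"tz":0.125,"twist":0},
  {"tx":0.001,"ty":0,"tz":0.13,"twist":0},
  {"tx":0.001,"ty":0,"tz":0.135,"twist":0},
  {"tx":0.001,"ty":0,"tz":0.138,"twist":0},
])

```text
t: 19.23
eef_pos: [0.4668, -0.1326, 0.1258]
ee_rot: [3.142, -0.0, 0.002]
force: [-0.1, 0.2, -1.4]
width: 0.0167
gripper_force: 49.9
```

```bash
python3 -c "
from h import *
go(.4665,-.1324,.12,-.68)"
```

```text
at [ 0.4668 -0.1326  0.1258] yaw 0.0016 t 19.23 F [-0.1  0.2 -1.4] M [-0.005 -0.028 -0.033] w 0.0167 qd 0.018
tx -0.0011 ty -0.0006 tz 0.0232 twist 0.2170
```

Call:
arm_command([
  {"tx":-0.001,"ty":0,"tz":0.02,"twist":0.02},
  {"tx":-0.001,"ty":0,"tz":0.022,"twist":0.055},
  {"tx":-0.001,"ty":0,"tz":0.022,"twist":0.09},
  {"tx":-0.001,"ty":0,"tz":0.022,"twist":0.125},
  {"tx":-0.001,"ty":0,"tz":0.022,"twist":0.16},
  {"tx":-0.001,"ty":0,"tz":0.022,"twist":0.19},
  {"tx":-0.001,"ty":0,"tz":0.022,"twist":0.217},
  {"tx":-0.001,"ty":0,"tz":0.022,"twist":0.217},
])

```text
t: 19.9
eef_pos: [0.4662, -0.1327, 0.1203]
ee_rot: [3.141, -0.0, -0.684]
force: [-0.2, -2.5, -1.2]
width: 0.0173
gripper_force: 49.9
```

Call:
arm_command([
  {"tx":0,"ty":0,"tz":0,"twist":0.003},
  {"tx":0,"ty":0,"tz":0,"twist":0.006},
  {"tx":0,"ty":0,"tz":0,"twist":0.009},
  {"tx":0,"ty":0,"tz":0,"twist":0.012},
  {"tx":0,"ty":0,"tz":0,"twist":0.015},
  {"tx":0,"ty":0,"tz":0,"twist":0.015},
  {"tx":0,"ty":0,"tz":0,"twist":0.015},
  {"tx":0,"ty":0,"tz":0,"twist":0.015},
])

```text
t: 20.57
eef_pos: [0.4664, -0.1326, 0.1204]
ee_rot: [-3.142, -0.0, -0.727]
force: [-0.2, -0.5, -0.8]
width: 0.017
gripper_force: 49.9
```

```bash
python3 st.py 6 .5379 -.0522 .16 -.05
```

```text
at [ 0.4664 -0.1326  0.1204] yaw -0.727 t 20.57 F [-0.2 -0.5 -0.8] M [-0.54   0.23   0.078] w 0.017 qd 0.002
tx -0.0001 ty -0.4303 tz -0.1586 twist -0.2155
scene {'a': (None, (-0.973, [-0.0133, -0.0022], np.int32(1605))), 'b': ((0.36, 10.0, 424), (0.16, [-0.0007, -0.0001], np.int32(5240))), 'c': (None, None), 'd': (None, None)}
top {'a': (None, None), 'b': (None, None), 'c': (None, None), 'd': ((0.117, 9.9, 574), (0.05, [0.0027, 0.0004], np.int32(2528)))}
```

Call:
arm_command([
  {"tx":0,"ty":0,"tz":0,"twist":0.004},
  {"tx":0,"ty":0,"tz":0,"twist":0.008},
  {"tx":0,"ty":0,"tz":0,"twist":0.012},
  {"tx":0,"ty":0,"tz":0,"twist":0.016},
  {"tx":0,"ty":0,"tz":0,"twist":0.016},
  {"tx":0,"ty":0,"tz":0,"twist":0.016},
  {"tx":0,"ty":0,"tz":0,"twist":0.016},
  {"tx":0,"ty":0,"tz":0,"twist":0.016},
])

```text
t: 21.33
eef_pos: [0.4664, -0.1326, 0.1203]
ee_rot: [-3.142, -0.0, -0.777]
force: [-0.7, -1.7, -1.0]
width: 0.0169
gripper_force: 50.0
```

```bash
python3 -c "
from h import *
go(.5379,-.0522,.16,-.05)"
```

```text
at [ 0.4664 -0.1326  0.1203] yaw -0.7774 t 21.33 F [-0.7 -1.7 -1. ] M [-0.564  0.24   0.244] w 0.0169 qd 0.002
tx -0.0215 ty -0.4298 tz -0.1588 twist -0.2315
```

Call:
arm_command([
  {"tx":0,"ty":0,"tz":0,"twist":-0.02},
  {"tx":0,"ty":0,"tz":-0.08,"twist":-0.03},
  {"tx":0,"ty":0,"tz":-0.16,"twist":-0.06},
  {"tx":-0.004,"ty":-0.1,"tz":-0.16,"twist":-0.095},
  {"tx":-0.01,"ty":-0.22,"tz":-0.16,"twist":-0.13},
  {"tx":-0.015,"ty":-0.34,"tz":-0.16,"twist":-0.165},
  {"tx":-0.021,"ty":-0.43,"tz":-0.16,"twist":-0.2},
  {"tx":-0.021,"ty":-0.43,"tz":-0.16,"twist":-0.23},
])

```text
t: 22.0
eef_pos: [0.5409, -0.0494, 0.16]
ee_rot: [-3.141, -0.001, -0.048]
force: [-0.3, -0.5, -0.9]
width: 0.0173
gripper_force: 49.9
```

```bash
python3 st.py 7 .5379 -.0522 .126 -.05
```

```text
at [ 0.5409 -0.0494  0.16  ] yaw -0.0478 t 22.0 F [-0.3 -0.5 -0.9] M [-0.111 -0.067 -0.021] w 0.0173 qd 1.138
tx -0.0116 ty 0.0119 tz 0.1358 twist 0.0007
scene {'a': ((0.42, 10.3, 379), (0.17, [-0.0003, 0.0002], np.int32(5071))), 'b': ((0.366, 10.0, 416), (0.165, [-0.0007, -0.0001], np.int32(5200))), 'c': ((-0.144, 7.7, 397), (-0.524, [-0.0006, 0.0], np.int32(5987))), 'd': ((0.527, 10.2, 422), (0.185, [-0.0005, 0.0007], np.int32(5508)))}
top {'a': (None, (-1.056, [0.0122, 0.0098], np.int32(2544))), 'b': ((0.036, 9.7, 474), (0.069, [0.0011, -0.0004], np.int32(3445))), 'c': ((-0.518, 9.5, 527), (-0.528, [0.0001, -0.0003], np.int32(3652))), 'd': ((0.116, 9.9, 582), (0.083, [0.0012, -0.0002], np.int32(3667)))}
```

c is home at the green tick (-0.52 measured, -0.543 expected). Now a.

Call:
arm_command([
  {"tx":0,"ty":0,"tz":0,"twist":0},
  {"tx":0,"ty":0,"tz":0.04,"twist":0},
  {"tx":0,"ty":0,"tz":0.08,"twist":0},
  {"tx":0,"ty":0,"tz":0.11,"twist":0},
  {"tx":0,"ty":0,"tz":0.12,"twist":0},
  {"tx":0,"ty":0,"tz":0.128,"twist":0},
  {"tx":0,"ty":0,"tz":0.134,"twist":0},
  {"tx":0,"ty":0,"tz":0.138,"twist":0},
])

```text
t: 22.77
eef_pos: [0.5382, -0.0524, 0.1257]
ee_rot: [3.141, -0.0, -0.055]
force: [-0.1, 0.9, -0.4]
width: 0.0169
gripper_force: 49.9
```

```bash
python3 -c "
from h import *
go(.5379,-.0522,.12,-.74)"
```

```text
at [ 0.5382 -0.0524  0.1257] yaw -0.0552 t 22.77 F [-0.1  0.9 -0.4] M [-0.141 -0.014 -0.002] w 0.0169 qd 0.025
tx -0.0011 ty -0.0006 tz 0.0229 twist 0.2180
```

Call:
arm_command([
  {"tx":-0.001,"ty":0,"tz":0.02,"twist":0.02},
  {"tx":-0.001,"ty":0,"tz":0.022,"twist":0.055},
  {"tx":-0.001,"ty":0,"tz":0.022,"twist":0.09},
  {"tx":-0.001,"ty":0,"tz":0.022,"twist":0.125},
  {"tx":-0.001,"ty":0,"tz":0.022,"twist":0.16},
  {"tx":-0.001,"ty":0,"tz":0.022,"twist":0.19},
  {"tx":-0.001,"ty":0,"tz":0.022,"twist":0.21},
  {"tx":-0.001,"ty":0,"tz":0.022,"twist":0.218},
])

```text
t: 23.43
eef_pos: [0.5377, -0.0525, 0.1204]
ee_rot: [3.141, -0.0, -0.744]
force: [-0.4, -1.3, -3.1]
width: 0.0168
gripper_force: 49.9
```

Call:
arm_command([
  {"tx":0,"ty":0,"tz":0,"twist":0.003},
  {"tx":0,"ty":0,"tz":0,"twist":0.006},
  {"tx":0,"ty":0,"tz":0,"twist":0.009},
  {"tx":0,"ty":0,"tz":0,"twist":0.012},
  {"tx":0,"ty":0,"tz":0,"twist":0.014},
  {"tx":0,"ty":0,"tz":0,"twist":0.014},
  {"tx":0,"ty":0,"tz":0,"twist":0.014},
  {"tx":0,"ty":0,"tz":0,"twist":0.014},
])

```text
t: 24.1
eef_pos: [0.5378, -0.0523, 0.1204]
ee_rot: [-3.142, -0.0, -0.783]
force: [0.1, -1.5, -0.4]
width: 0.0167
gripper_force: 50.1
```

```bash
python3 -c "
from h import *
go(.4621,-.0566,.16,0)"
```

```text
at [ 0.5378 -0.0523  0.1204] yaw -0.7834 t 24.1 F [ 0.1 -1.5 -0.4] M [-0.653  0.115  0.346] w 0.0167 qd 0.002
tx -0.2023 ty 0.2260 tz -0.1586 twist -0.2494
```

Moment 0.35 N m, so a is on its stop. Next d.

Call:
arm_command([
  {"tx":0,"ty":0,"tz":0,"twist":-0.02},
  {"tx":0,"ty":0,"tz":-0.08,"twist":-0.04},
  {"tx":0,"ty":0,"tz":-0.16,"twist":-0.07},
  {"tx":-0.06,"ty":0.06,"tz":-0.16,"twist":-0.105},
  {"tx":-0.12,"ty":0.13,"tz":-0.16,"twist":-0.14},
  {"tx":-0.18,"ty":0.2,"tz":-0.16,"twist":-0.175},
  {"tx":-0.202,"ty":0.226,"tz":-0.16,"twist":-0.21},
  {"tx":-0.202,"ty":0.226,"tz":-0.16,"twist":-0.24},
])

```text
t: 24.77
eef_pos: [0.4602, -0.0565, 0.1607]
ee_rot: [-3.14, -0.001, -0.025]
force: [-0.1, -0.3, -1.5]
width: 0.0171
gripper_force: 49.9
```

Call:
arm_command([
  {"tx":0,"ty":0,"tz":0,"twist":0},
  {"tx":0,"ty":0,"tz":0,"twist":0},
  {"tx":0,"ty":0,"tz":0.02,"twist":0},
  {"tx":0,"ty":0,"tz":0.05,"twist":0},
  {"tx":0,"ty":0,"tz":0.08,"twist":0},
  {"tx":0,"ty":0,"tz":0.09,"twist":0},
  {"tx":0,"ty":0,"tz":0.09,"twist":0},
  {"tx":0,"ty":0,"tz":0.09,"twist":0},
])

```text
t: 25.43
eef_pos: [0.462, -0.0567, 0.1373]
ee_rot: [3.141, 0.001, -0.03]
force: [0.0, -0.1, -1.6]
width: 0.0169
gripper_force: 49.9
```

```bash
python3 st.py 8 .4621 -.0566 .12 -.74
```

```text
at [ 0.462  -0.0567  0.1373] yaw -0.0302 t 25.43 F [ 0.  -0.1 -1.6] M [ 0.017 -0.024  0.017] w 0.0169 qd 0.009
tx 0.0005 ty -0.0005 tz 0.0692 twist 0.2259
scene {'a': ((-0.131, 8.5, 316), (-0.539, [-0.0003, 0.0], np.int32(5457))), 'b': ((0.356, 10.0, 413), (0.165, [-0.0007, -0.0001], np.int32(5189))), 'c': ((-0.147, 7.8, 402), (-0.527, [-0.0007, 0.0], np.int32(5942))), 'd': (None, None)}
top {'a': (None, None), 'b': ((0.211, 10.2, 166), None), 'c': (None, None), 'd': (None, (1.361, [-0.0032, 0.0115], np.int32(1776)))}
```

Call:
arm_command([
  {"tx":0,"ty":0,"tz":0,"twist":-0.02},
  {"tx":0,"ty":0,"tz":0,"twist":-0.02},
  {"tx":0,"ty":0,"tz":0.01,"twist":-0.02},
  {"tx":0,"ty":0,"tz":0.02,"twist":-0.02},
  {"tx":0,"ty":0,"tz":0.03,"twist":-0.02},
  {"tx":0,"ty":0,"tz":0.038,"twist":-0.02},
  {"tx":0,"ty":0,"tz":0.043,"twist":-0.02},
  {"tx":0,"ty":0,"tz":0.047,"twist":-0.02},
])

```text
t: 26.2
eef_pos: [0.462, -0.0566, 0.1258]
ee_rot: [3.142, 0.0, 0.033]
force: [0.0, -0.5, -1.6]
width: 0.0169
gripper_force: 49.9
```

```bash
python3 -c "
from h import *
go(.4621,-.0566,.12,-.74)"
```

```text
at [ 0.462  -0.0566  0.1258] yaw 0.0327 t 26.2 F [ 0.  -0.5 -1.6] M [-0.044 -0.002  0.013] w 0.0169 qd 0.03
tx 0.0002 ty 0.0001 tz 0.0230 twist 0.2460
```

Call:
arm_command([
  {"tx":0,"ty":0,"tz":0.02,"twist":0.03},
  {"tx":0,"ty":0,"tz":0.023,"twist":0.065},
  {"tx":0,"ty":0,"tz":0.023,"twist":0.1},
  {"tx":0,"ty":0,"tz":0.023,"twist":0.135},
  {"tx":0,"ty":0,"tz":0.023,"twist":0.17},
  {"tx":0,"ty":0,"tz":0.023,"twist":0.2},
  {"tx":0,"ty":0,"tz":0.023,"twist":0.23},
  {"tx":0,"ty":0,"tz":0.023,"twist":0.246},
])

```text
t: 26.87
eef_pos: [0.4619, -0.0568, 0.12]
ee_rot: [3.141, 0.0, -0.745]
force: [0.7, -1.4, -3.0]
width: 0.0172
gripper_force: 49.9
```

Call:
arm_command([
  {"tx":0,"ty":0,"tz":0,"twist":0.003},
  {"tx":0,"ty":0,"tz":0,"twist":0.006},
  {"tx":0,"ty":0,"tz":0,"twist":0.009},
  {"tx":0,"ty":0,"tz":0,"twist":0.012},
  {"tx":0,"ty":0,"tz":0,"twist":0.014},
  {"tx":0,"ty":0,"tz":0,"twist":0.014},
  {"tx":0,"ty":0,"tz":0,"twist":0.014},
  {"tx":0,"ty":0,"tz":0,"twist":0.014},
])

```text
t: 27.53
eef_pos: [0.4619, -0.0566, 0.1201]
ee_rot: [3.141, 0.0, -0.784]
force: [-0.5, -0.6, -5.4]
width: 0.0171
gripper_force: 50.1
```

```bash
python3 -c "
from h import *
go(.5423,-.128,.16,0.02)"
```

```text
at [ 0.4619 -0.0566  0.1201] yaw -0.7835 t 27.53 F [-0.5 -0.6 -5.4] M [-0.558  0.008  0.33 ] w 0.0171 qd 0.002
tx 0.4293 ty -0.0247 tz -0.1596 twist -0.2558
```

Call:
arm_command([
  {"tx":0,"ty":0,"tz":0,"twist":-0.02},
  {"tx":0,"ty":0,"tz":-0.08,"twist":-0.04},
  {"tx":0,"ty":0,"tz":-0.16,"twist":-0.07},
  {"tx":0.11,"ty":-0.006,"tz":-0.16,"twist":-0.105},
  {"tx":0.23,"ty":-0.012,"tz":-0.16,"twist":-0.14},
  {"tx":0.34,"ty":-0.018,"tz":-0.16,"twist":-0.175},
  {"tx":0.429,"ty":-0.025,"tz":-0.16,"twist":-0.21},
  {"tx":0.429,"ty":-0.025,"tz":-0.16,"twist":-0.245},
])

```text
t: 28.2
eef_pos: [0.5457, -0.1299, 0.1602]
ee_rot: [3.141, -0.001, -0.01]
force: [0.0, 0.5, -1.8]
width: 0.0168
gripper_force: 49.9
```

Call:
arm_command([
  {"tx":0,"ty":0,"tz":0,"twist":-0.01},
  {"tx":0,"ty":0,"tz":0,"twist":-0.01},
  {"tx":0,"ty":0,"tz":0.03,"twist":-0.01},
  {"tx":0,"ty":0,"tz":0.07,"twist":-0.01},
  {"tx":0,"ty":0,"tz":0.1,"twist":-0.01},
  {"tx":0,"ty":0,"tz":0.12,"twist":-0.01},
  {"tx":0,"ty":0,"tz":0.13,"twist":-0.01},
  {"tx":0,"ty":0,"tz":0.138,"twist":-0.01},
])

```text
t: 28.87
eef_pos: [0.5422, -0.1278, 0.1252]
ee_rot: [3.141, 0.001, 0.017]
force: [0.1, 0.1, -1.7]
width: 0.0169
gripper_force: 49.9
```

```bash
python3 st.py 9 .5423 -.128 .12 -.74
```

```text
at [ 0.5422 -0.1278  0.1252] yaw 0.0173 t 28.87 F [ 0.1  0.1 -1.7] M [-0.03  -0.018 -0.001] w 0.0169 qd 0.05
tx 0.0002 ty 0.0008 tz 0.0206 twist 0.2410
scene {'a': ((-0.133, 8.5, 327), (-0.539, [-0.0003, 0.0], np.int32(5458))), 'b': (None, None), 'c': ((-0.145, 7.7, 400), (-0.523, [-0.0005, -0.0], np.int32(6012))), 'd': ((-0.113, 7.9, 328), (-0.563, [-0.0006, 0.0002], np.int32(5699)))}
top {'a': ((-0.439, 10.0, 477), (-0.485, [0.0011, -0.0013], np.int32(3332))), 'b': (None, (-0.071, [0.0085, -0.0001], np.int32(7468))), 'c': ((-0.522, 9.5, 508), (-0.529, [0.0007, -0.0007], np.int32(2929))), 'd': ((-0.473, 9.5, 455), (-0.521, [0.001, -0.0008], np.int32(3139)))}
```

Call:
arm_command([
  {"tx":0,"ty":0,"tz":0.02,"twist":0.03},
  {"tx":0,"ty":0,"tz":0.021,"twist":0.065},
  {"tx":0,"ty":0,"tz":0.021,"twist":0.1},
  {"tx":0,"ty":0,"tz":0.021,"twist":0.135},
  {"tx":0,"ty":0,"tz":0.021,"twist":0.17},
  {"tx":0,"ty":0,"tz":0.021,"twist":0.2},
  {"tx":0,"ty":0,"tz":0.021,"twist":0.23},
  {"tx":0,"ty":0,"tz":0.021,"twist":0.241},
])

```text
t: 29.63
eef_pos: [0.5423, -0.1283, 0.1207]
ee_rot: [3.141, -0.0, -0.745]
force: [-1.3, -2.0, -2.9]
width: 0.0173
gripper_force: 49.9
```

Call:
arm_command([
  {"tx":0,"ty":0,"tz":0,"twist":0.003},
  {"tx":0,"ty":0,"tz":0,"twist":0.006},
  {"tx":0,"ty":0,"tz":0,"twist":0.009},
  {"tx":0,"ty":0,"tz":0,"twist":0.012},
  {"tx":0,"ty":0,"tz":0,"twist":0.014},
  {"tx":0,"ty":0,"tz":0,"twist":0.014},
  {"tx":0,"ty":0,"tz":0,"twist":0.014},
  {"tx":0,"ty":0,"tz":0,"twist":0.014},
])

```text
t: 30.3
eef_pos: [0.5425, -0.128, 0.1206]
ee_rot: [-3.142, -0.0, -0.783]
force: [-0.2, -1.5, -0.5]
width: 0.0168
gripper_force: 50.1
```

```bash
python3 -c "
from h import *
go(.447,-.298,.16,-.1)"
```

```text
at [ 0.5425 -0.128   0.1206] yaw -0.7834 t 30.3 F [-0.2 -1.5 -0.5] M [-0.976  0.262  0.362] w 0.0168 qd 0.003
tx 0.2093 ty 0.7516 tz -0.1574 twist -0.2175
```

Call:
arm_command([
  {"tx":0,"ty":0,"tz":0,"twist":-0.02},
  {"tx":0,"ty":0,"tz":-0.1,"twist":-0.04},
  {"tx":0,"ty":0.03,"tz":-0.2,"twist":-0.07},
  {"tx":0.04,"ty":0.17,"tz":-0.2,"twist":-0.105},
  {"tx":0.09,"ty":0.32,"tz":-0.2,"twist":-0.14},
  {"tx":0.14,"ty":0.47,"tz":-0.2,"twist":-0.175},
  {"tx":0.18,"ty":0.61,"tz":-0.2,"twist":-0.2},
  {"tx":0.21,"ty":0.75,"tz":-0.2,"twist":-0.217},
])

```text
t: 30.97
eef_pos: [0.4471, -0.2989, 0.1708]
ee_rot: [-3.141, -0.002, -0.098]
force: [0.5, -0.8, -1.8]
width: 0.0171
gripper_force: 49.9
```

Call:
arm_command([
  {"tx":0,"ty":0,"tz":0,"twist":0},
  {"tx":0,"ty":0,"tz":0.05,"twist":0},
  {"tx":0,"ty":0,"tz":0.12,"twist":0},
  {"tx":0,"ty":0,"tz":0.2,"twist":0},
  {"tx":0,"ty":0,"tz":0.26,"twist":0},
  {"tx":0,"ty":0,"tz":0.28,"twist":0},
  {"tx":0,"ty":0,"tz":0.28,"twist":0},
  {"tx":0,"ty":0,"tz":0.28,"twist":0},
])

```text
t: 31.63
eef_pos: [0.4479, -0.2978, 0.101]
ee_rot: [3.141, -0.001, -0.102]
force: [0.4, -0.1, -1.4]
width: 0.0171
gripper_force: 49.9
```

```bash
python3 st.py 10 .447 -.298 .0712 -.1
python3 -c "
from h import *
im=cv2.imread('pics/l10_scene.png');u,v=proj([.447,-.298,.06],'scene').astype(int);cv2.imwrite('pics/p10.png',cv2.resize(im[v-50:v+50,u-60:u+60],(600,500),interpolation=cv2.INTER_CUBIC))"
```

```text
at [ 0.4479 -0.2978  0.101 ] yaw -0.1019 t 31.63 F [ 0.4 -0.1 -1.4] M [-0.077 -0.002 -0.02 ] w 0.0171 qd 0.014
tx -0.0033 ty 0.0011 tz 0.1194 twist -0.0006
scene {'a': (None, None), 'b': (None, None), 'c': (None, (-0.884, [-0.0048, 0.0018], np.int32(3974))), 'd': ((-0.118, 7.8, 319), (-0.559, [-0.0005, 0.0002], np.int32(5696)))}
top {'a': (None, None), 'b': (None, None), 'c': (None, None), 'd': (None, None)}
```

View pics/p10.png

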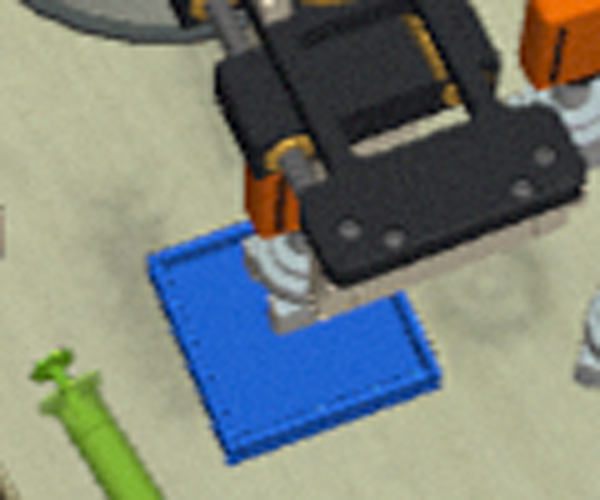

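The picture shows the wrench upright and over the tray, clear of the rim. Lowering and releasing.

Call:
arm_command([
  {"tx":-0.003,"ty":0,"tz":0.03,"twist":0},
  {"tx":-0.003,"ty":0,"tz":0.06,"twist":0},
  {"tx":-0.003,"ty":0,"tz":0.085,"twist":0},
  {"tx":-0.003,"ty":0,"tz":0.1,"twist":0},
  {"tx":-0.003,"ty":0,"tz":0.108,"twist":0},
  {"tx":-0.003,"ty":0,"tz":0.113,"twist":0},
  {"tx":-0.003,"ty":0,"tz":0.116,"twist":0},
  {"tx":-0.003,"ty":0,"tz":0.118,"twist":0},
])

```text
t: 32.4
eef_pos: [0.4468, -0.2978, 0.0712]
ee_rot: [3.141, -0.0, -0.102]
force: [-0.7, 1.1, 1.2]
width: 0.017
gripper_force: 49.9
```

```bash
python3 -c "
from h import *
go(.447,-.298,.071,-.1)"
```

```text
at [ 0.4468 -0.2978  0.0712] yaw -0.102 t 32.4 F [-0.7  1.1  1.2] M [0.21  0.16  0.005] w 0.017 qd 0.009
tx 0.0010 ty 0.0007 tz 0.0008 twist -0.0006
```

Call:
arm_command([
  {"tx":0,"ty":0,"tz":0,"twist":0},
  {"tx":0,"ty":0,"tz":0,"twist":0},
  {"tx":0,"ty":0,"tz":0,"twist":0},
  {"tx":0,"ty":0,"tz":0,"twist":0},
  {"tx":0,"ty":0,"tz":0,"twist":0},
  {"tx":0,"ty":0,"tz":0,"twist":0},
  {"tx":0,"ty":0,"tz":0,"twist":0},
  {"tx":0,"ty":0,"tz":0,"twist":0},
], claw=0.8)

```text
t: 33.07
eef_pos: [0.4465, -0.2977, 0.071]
ee_rot: [3.142, -0.0, -0.102]
force: [-0.1, 0.4, -0.0]
width: 0.0645
gripper_force: 0.0
```

Call:
arm_command([
  {"tx":0,"ty":0,"tz":0,"twist":0},
  {"tx":0,"ty":0,"tz":0,"twist":0},
  {"tx":0,"ty":0,"tz":-0.03,"twist":0},
  {"tx":0,"ty":0,"tz":-0.1,"twist":0},
  {"tx":0,"ty":0,"tz":-0.2,"twist":0},
  {"tx":0,"ty":0,"tz":-0.35,"twist":0},
  {"tx":0,"ty":0,"tz":-0.5,"twist":0},
  {"tx":0,"ty":0,"tz":-0.65,"twist":0},
])

```text
t: 33.73
eef_pos: [0.446, -0.2976, 0.2359]
ee_rot: [3.141, 0.0, -0.102]
force: [1.1, 0.0, -0.0]
width: 0.0702
gripper_force: 0.0
```

```bash
python3 -c "
from h import *
go(.42,.1,.29,-.1)"
```

```text
at [ 0.446  -0.2976  0.2359] yaw -0.102 t 33.73 F [ 1.1  0.  -0. ] M [-0.108 -0.149  0.015] w 0.0702 qd 0.994
tx -0.2655 ty -1.5716 tz -0.2165 twist -0.0006
```

Moving back clear of the bench the way I came, then checking everything.

Call:
arm_command([
  {"tx":-0.02,"ty":-0.1,"tz":-0.1,"twist":0},
  {"tx":-0.05,"ty":-0.24,"tz":-0.2,"twist":0},
  {"tx":-0.08,"ty":-0.38,"tz":-0.22,"twist":0},
  {"tx":-0.11,"ty":-0.52,"tz":-0.22,"twist":0},
  {"tx":-0.13,"ty":-0.66,"tz":-0.22,"twist":0},
  {"tx":-0.15,"ty":-0.8,"tz":-0.22,"twist":0},
  {"tx":-0.17,"ty":-0.92,"tz":-0.22,"twist":0},
  {"tx":-0.18,"ty":-1,"tz":-0.22,"twist":0},
])

```text
t: 34.4
eef_pos: [0.4266, -0.0423, 0.2895]
ee_rot: [-3.141, -0.001, -0.101]
force: [-0.3, -0.0, 0.1]
width: 0.0703
gripper_force: 0.0
```

Call:
arm_command([
  {"tx":-0.06,"ty":-0.13,"tz":0,"twist":0},
  {"tx":-0.13,"ty":-0.27,"tz":0,"twist":0},
  {"tx":-0.2,"ty":-0.4,"tz":0,"twist":0},
  {"tx":-0.27,"ty":-0.54,"tz":0,"twist":0},
  {"tx":-0.34,"ty":-0.68,"tz":0,"twist":0},
  {"tx":-0.41,"ty":-0.82,"tz":0,"twist":0},
  {"tx":-0.48,"ty":-0.95,"tz":0,"twist":0},
  {"tx":-0.5,"ty":-1,"tz":0,"twist":0},
])

```text
t: 35.07
eef_pos: [0.3267, 0.2201, 0.2893]
ee_rot: [-3.14, -0.0, -0.099]
force: [0.7, -0.6, -0.1]
width: 0.0701
gripper_force: 0.0
```

Call:
arm_command([
  {"tx":-0.06,"ty":-0.13,"tz":0,"twist":0},
  {"tx":-0.13,"ty":-0.27,"tz":0,"twist":0},
  {"tx":-0.2,"ty":-0.4,"tz":0,"twist":0},
  {"tx":-0.25,"ty":-0.54,"tz":0,"twist":0},
  {"tx":-0.3,"ty":-0.68,"tz":0,"twist":0},
  {"tx":-0.35,"ty":-0.8,"tz":0,"twist":0},
  {"tx":-0.35,"ty":-0.8,"tz":0,"twist":0},
  {"tx":-0.35,"ty":-0.8,"tz":0,"twist":0},
])

```text
t: 35.73
eef_pos: [0.261, 0.426, 0.2882]
ee_rot: [3.14, 0.0, -0.1]
force: [-0.7, -0.1, -0.3]
width: 0.0702
gripper_force: 0.0
```

```bash
python3 st.py 11 .447 -.298 .0712 -.1
python3 -c "
from h import *
o=[]
for c in('scene','top'):
  im=cv2.imread('pics/l11_%s.png'%c);u,v=proj([.48,-.19,.05],c).astype(int);o.append(cv2.resize(im[max(v-85,0):v+85,u-85:u+85],(400,400),interpolation=cv2.INTER_CUBIC))
cv2.imwrite('pics/p11.png',np.hstack(o))"
```

```text
at [0.261  0.426  0.2882] yaw -0.1002 t 35.73 F [-0.7 -0.1 -0.3] M [-0.147 -0.047 -0.012] w 0.0702 qd 0.037
tx 1.0300 ty 2.8069 tz 0.8678 twist -0.0001
scene {'a': ((-0.139, 8.5, 318), (-0.539, [-0.0003, 0.0], np.int32(5483))), 'b': ((-0.189, 8.2, 374), (-0.505, [-0.0006, -0.0001], np.int32(5787))), 'c': ((-0.144, 7.8, 398), (-0.53, [-0.0007, 0.0], np.int32(5958))), 'd': ((-0.107, 7.9, 325), (-0.562, [-0.0006, 0.0002], np.int32(5690)))}
top {'a': ((-0.437, 10.0, 492), (-0.503, [0.0008, -0.0008], np.int32(4009))), 'b': ((-0.505, 9.9, 493), (-0.532, [0.0003, -0.0007], np.int32(3735))), 'c': ((-0.522, 9.5, 529), (-0.53, [0.0002, -0.0003], np.int32(3675))), 'd': ((-0.475, 9.5, 466), (-0.531, [0.0004, -0.0003], np.int32(3921)))}
```

View pics/p11.png

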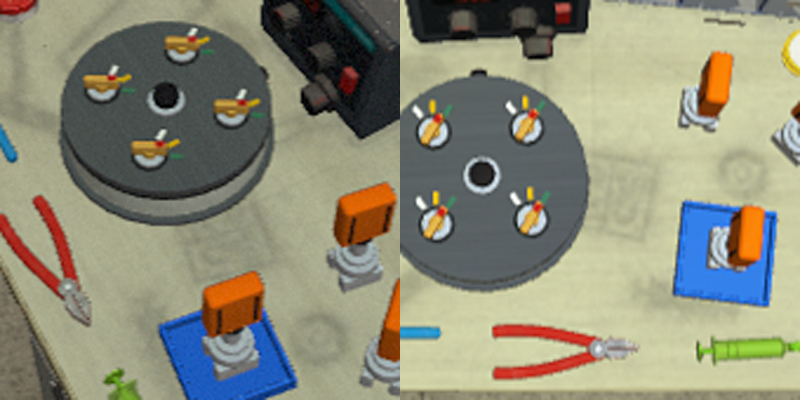

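In the final picture all four red bar ends are at their green ticks, the wrench stands upright in the tray, and the bystanders in view are where they started.

```bash
python3 -c "
from station import *
print(job_done())"
```

```text
the job is handed in; nothing more can be done
None
```

I tightened all four screws in two cross-order passes (a and c, then d and b, to yellow; then c and a, d and b, to green), stood the wrench upright in its tray, and handed the job in at about 36 s; no verdict came back.

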